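# Pack rosette blocks in the carrying case, clamp the stop, close the case

## Task

Pack every carved rosette block lying on the bench into the lower half of the open case, rosette up, in one row along the rail, one behind the other with their long sides across the case, and push the sliding stop along its rail until the row is held tight between it and the fixed end of the case. Only then flip the stop's cam lever all the way down to clamp it there, and after that swing the other half of the case over and close it fully, edge to edge. Leave the whetstone, the gouges and the glue jar where they are.

Things in the scene. Friction and masses are not known exactly. Their poses are not given: they have to be found in the camera images.
- case: Fixed lower half of a grey case, 290 x 152 x 45 high: walls 10, floor 8 thick, inside 270 x 132. Origin: centre of underside. x: along hinge and rail (metal strip flush in the floor at y = 0), +x to the fixed end for packing against (dark-faced wall, inner face x = +135 mm); the stop comes from the -x end. Hinge line: y = -76, z = 45 mm; the open upper half lies on the bench on the -y side.
- lid (a joint): Hinge of the upper half (290 x 152 x 40 deep, 0.35 kg, damped): 0 = closed on the lower half, edge to edge; 3.14 = open flat on the bench, where it starts. Does not stay in between: past upright it falls shut slowly by itself.
- lid_pull (a point): Point to grip on the pull tab at the middle of the upper half's free edge: a dark steel plate 12 thick along the hinge, 16 high, 45 out from the edge. The point is 182 mm from the hinge line, 8 mm to the lid's side of its rim plane: 37 mm above the bench when open, 53 closed. Pinched across its 12 mm from above, it turns between the fingers as the lid swings.
- stop (a joint): Slide of the sliding stop along the case's +x axis, in m: 0 = right back; its face then lies at case x = -105 mm, and at x = -105 mm + value in general; the travel is 200 mm. Friction about 3 N, the same with the lever up or down; it stays where it is left.
- stop_face (a point): Centre of the stop's front face, a dark wood plate 110 wide, top 51 mm above the bench, facing the case's +x. Axes as the case's. With the aluminium block behind it the stop is 28 mm thick. Move it by pushing from behind, or by pinching the upright lever across its 13 mm and drawing it along the rail.
- lever (a joint): Cam lever on the stop: 0 = upright, 1.57 = flat across the stop towards the case's +y (clamped); negative leans to the hinge side. Starts about upright, unclamped; stays where left (0.08 N m friction, no spring). Its axis is parallel to the rail, 16 mm behind the stop's face, at case y = -35 mm, 54 mm above the bench.
- lever_tip (a point): Point on the cam lever 62 mm from its pivot; the lever is a black bar 13 (along the rail) x 11 mm, and ends 17 mm further out (79 mm from the pivot).
- block0: Carved wooden rosette block, 34 (x) x 56 (y) x 40 high plus a low carved rosette 6 high on its top, about 0.09 kg; all blocks are alike, standing rosette up on the bench. Origin: centre of the underside. Three to five of the five are there. In the case its y axis lies along the case's y (either way round).
- block1: Carved wooden rosette block, 34 (x) x 56 (y) x 40 high plus a low carved rosette 6 high on its top, about 0.09 kg; all blocks are alike, standing rosette up on the bench. Origin: centre of the underside. Three to five of the five are there. In the case its y axis lies along the case's y (either way round).
- block2: Carved wooden rosette block, 34 (x) x 56 (y) x 40 high plus a low carved rosette 6 high on its top, about 0.09 kg; all blocks are alike, standing rosette up on the bench. Origin: centre of the underside. Three to five of the five are there. In the case its y axis lies along the case's y (either way round).
- block3: Carved wooden rosette block, 34 (x) x 56 (y) x 40 high plus a low carved rosette 6 high on its top, about 0.09 kg; all blocks are alike, standing rosette up on the bench. Origin: centre of the underside. Three to five of the five are there. In the case its y axis lies along the case's y (either way round).
- block4: Carved wooden rosette block, 34 (x) x 56 (y) x 40 high plus a low carved rosette 6 high on its top, about 0.09 kg; all blocks are alike, standing rosette up on the bench. Origin: centre of the underside. Three to five of the five are there. In the case its y axis lies along the case's y (either way round).
- whetstone: Grey sharpening stone in a wooden holder, 210 (x) x 75 x 36 high, origin under its centre. A bystander, leave it.
- gouge0: Carving gouge 225 long lying on the bench along its x axis, origin about its middle. A bystander, leave it.
- gouge1: A second such gouge. A bystander, leave it.
- glue: White jar, 72 across, 70 tall, origin under its centre. A bystander, leave it.

How it is judged:
On the way, in this order (a step that is already met when the one before it is completed fails the run):
1. all the blocks stand in the lower half in one tight row between the fixed end and the stop, the lever still up (y of block0 in the frame of case between -0.042 and 0.042 m and z of block0 in the frame of case between 0.003 and 0.014 m and angle between each of block0, block1, block2, block3, block4's own z axis and vertical below 0.12 rad and angle between the y axis of each of block0, block1, block2, block3, block4 and the y axis of case, either way round below 0.14 rad and (x of block0 in the frame of case between 0.112 and 0.124 m or x of block0 in the frame of case between 0.078 and 0.09 m or x of block0 in the frame of case between 0.044 and 0.056 m or x of block0 in the frame of case between 0.01 and 0.022 m or x of block0 in the frame of case between -0.024 and -0.012 m) and (distance between block0 and block1 below 0.058 m or distance between block0 and block2 below 0.058 m or distance between block0 and block3 below 0.058 m or distance between block0 and block4 below 0.058 m) and y of block1 in the frame of case between -0.042 and 0.042 m and z of block1 in the frame of case between 0.003 and 0.014 m and (x of block1 in the frame of case between 0.112 and 0.124 m or x of block1 in the frame of case between 0.078 and 0.09 m or x of block1 in the frame of case between 0.044 and 0.056 m or x of block1 in the frame of case between 0.01 and 0.022 m or x of block1 in the frame of case between -0.024 and -0.012 m) and (distance between block1 and block0 below 0.058 m or distance between block1 and block2 below 0.058 m or distance between block1 and block3 below 0.058 m or distance between block1 and block4 below 0.058 m) and y of block2 in the frame of case between -0.042 and 0.042 m and z of block2 in the frame of case between 0.003 and 0.014 m and (x of block2 in the frame of case between 0.112 and 0.124 m or x of block2 in the frame of case between 0.078 and 0.09 m or x of block2 in the frame of case between 0.044 and 0.056 m or x of block2 in the frame of case between 0.01 and 0.022 m or x of block2 in the frame of case between -0.024 and -0.012 m) and (distance between block2 and block0 below 0.058 m or distance between block2 and block1 below 0.058 m or distance between block2 and block3 below 0.058 m or distance between block2 and block4 below 0.058 m) and y of block3 in the frame of case between -0.042 and 0.042 m and z of block3 in the frame of case between 0.003 and 0.014 m and (x of block3 in the frame of case between 0.112 and 0.124 m or x of block3 in the frame of case between 0.078 and 0.09 m or x of block3 in the frame of case between 0.044 and 0.056 m or x of block3 in the frame of case between 0.01 and 0.022 m or x of block3 in the frame of case between -0.024 and -0.012 m) and (distance between block3 and block0 below 0.058 m or distance between block3 and block1 below 0.058 m or distance between block3 and block2 below 0.058 m or distance between block3 and block4 below 0.058 m) and y of block4 in the frame of case between -0.042 and 0.042 m and z of block4 in the frame of case between 0.003 and 0.014 m and (x of block4 in the frame of case between 0.112 and 0.124 m or x of block4 in the frame of case between 0.078 and 0.09 m or x of block4 in the frame of case between 0.044 and 0.056 m or x of block4 in the frame of case between 0.01 and 0.022 m or x of block4 in the frame of case between -0.024 and -0.012 m) and (distance between block4 and block0 below 0.058 m or distance between block4 and block1 below 0.058 m or distance between block4 and block2 below 0.058 m or distance between block4 and block3 below 0.058 m) and x of any of block0, block1, block2, block3, block4 in the frame of case above 0.112 m and (x of block0 in the frame of stop_face between 0.01 and 0.0215 m or x of block1 in the frame of stop_face between 0.01 and 0.0215 m or x of block2 in the frame of stop_face between 0.01 and 0.0215 m or x of block3 in the frame of stop_face between 0.01 and 0.0215 m or x of block4 in the frame of stop_face between 0.01 and 0.0215 m) and value of joint lever below 0.8 rad), for 0.2 s.
2. the lever is flipped down to clamp the stop up against the row, the case still open ((x of block0 in the frame of stop_face between 0.01 and 0.0215 m or x of block1 in the frame of stop_face between 0.01 and 0.0215 m or x of block2 in the frame of stop_face between 0.01 and 0.0215 m or x of block3 in the frame of stop_face between 0.01 and 0.0215 m or x of block4 in the frame of stop_face between 0.01 and 0.0215 m) and value of joint lever above 1.42 rad and value of joint lid above 1.2 rad), for 0.2 s.
3. the upper half is closed on the lower (value of joint lid below 0.05 rad), for 0.2 s.
At the end, for the whole second after the job is handed in: All present blocks stand rosette up in the lower half, within 42 mm of its middle line and 8 degrees of square, in a tight row from fixed end to stop (each within 6 mm of its gapless place, stop within 4.5 mm of the last); lever within 8 degrees of flat; upper half closed to within 3 degrees (y of block0 in the frame of case between -0.042 and 0.042 m and z of block0 in the frame of case between 0.003 and 0.014 m and angle between each of block0, block1, block2, block3, block4's own z axis and vertical below 0.12 rad and angle between the y axis of each of block0, block1, block2, block3, block4 and the y axis of case, either way round below 0.14 rad and (x of block0 in the frame of case between 0.112 and 0.124 m or x of block0 in the frame of case between 0.078 and 0.09 m or x of block0 in the frame of case between 0.044 and 0.056 m or x of block0 in the frame of case between 0.01 and 0.022 m or x of block0 in the frame of case between -0.024 and -0.012 m) and (distance between block0 and block1 below 0.058 m or distance between block0 and block2 below 0.058 m or distance between block0 and block3 below 0.058 m or distance between block0 and block4 below 0.058 m) and y of block1 in the frame of case between -0.042 and 0.042 m and z of block1 in the frame of case between 0.003 and 0.014 m and (x of block1 in the frame of case between 0.112 and 0.124 m or x of block1 in the frame of case between 0.078 and 0.09 m or x of block1 in the frame of case between 0.044 and 0.056 m or x of block1 in the frame of case between 0.01 and 0.022 m or x of block1 in the frame of case between -0.024 and -0.012 m) and (distance between block1 and block0 below 0.058 m or distance between block1 and block2 below 0.058 m or distance between block1 and block3 below 0.058 m or distance between block1 and block4 below 0.058 m) and y of block2 in the frame of case between -0.042 and 0.042 m and z of block2 in the frame of case between 0.003 and 0.014 m and (x of block2 in the frame of case between 0.112 and 0.124 m or x of block2 in the frame of case between 0.078 and 0.09 m or x of block2 in the frame of case between 0.044 and 0.056 m or x of block2 in the frame of case between 0.01 and 0.022 m or x of block2 in the frame of case between -0.024 and -0.012 m) and (distance between block2 and block0 below 0.058 m or distance between block2 and block1 below 0.058 m or distance between block2 and block3 below 0.058 m or distance between block2 and block4 below 0.058 m) and y of block3 in the frame of case between -0.042 and 0.042 m and z of block3 in the frame of case between 0.003 and 0.014 m and (x of block3 in the frame of case between 0.112 and 0.124 m or x of block3 in the frame of case between 0.078 and 0.09 m or x of block3 in the frame of case between 0.044 and 0.056 m or x of block3 in the frame of case between 0.01 and 0.022 m or x of block3 in the frame of case between -0.024 and -0.012 m) and (distance between block3 and block0 below 0.058 m or distance between block3 and block1 below 0.058 m or distance between block3 and block2 below 0.058 m or distance between block3 and block4 below 0.058 m) and y of block4 in the frame of case between -0.042 and 0.042 m and z of block4 in the frame of case between 0.003 and 0.014 m and (x of block4 in the frame of case between 0.112 and 0.124 m or x of block4 in the frame of case between 0.078 and 0.09 m or x of block4 in the frame of case between 0.044 and 0.056 m or x of block4 in the frame of case between 0.01 and 0.022 m or x of block4 in the frame of case between -0.024 and -0.012 m) and (distance between block4 and block0 below 0.058 m or distance between block4 and block1 below 0.058 m or distance between block4 and block2 below 0.058 m or distance between block4 and block3 below 0.058 m) and x of any of block0, block1, block2, block3, block4 in the frame of case above 0.112 m and (x of block0 in the frame of stop_face between 0.01 and 0.0215 m or x of block1 in the frame of stop_face between 0.01 and 0.0215 m or x of block2 in the frame of stop_face between 0.01 and 0.0215 m or x of block3 in the frame of stop_face between 0.01 and 0.0215 m or x of block4 in the frame of stop_face between 0.01 and 0.0215 m) and value of joint lever above 1.42 rad and value of joint lid below 0.05 rad); the robot touches nothing.
It fails at once if the whetstone is moved by more than 30 mm (distance of whetstone from where it was at the start of the episode above 0.03 m).
It fails at once if the gouge0 is moved by more than 30 mm (distance of gouge0 from where it was at the start of the episode above 0.03 m).
It fails at once if the gouge1 is moved by more than 30 mm (distance of gouge1 from where it was at the start of the episode above 0.03 m).
It fails at once if the glue is moved by more than 30 mm (distance of glue from where it was at the start of the episode above 0.03 m).
Of block0, block1, block2, block3, block4 only 3 to 5 are there at a start; the rules pass over those that are not, and their reading is None.
At some moment in a run one of block0, block1, block2, block3, block4 may be knocked a few centimetres aside while the robot is not near it.
Once in a run the grip may slacken for a moment while it holds something.
It also fails if it takes over 210 s, if anything falls off the work surface, if the arm or the gripper's body presses on something with over 40 N, if the wrist force passes 120 N, or if a joint passes its speed limit or range.

## Robot

A 6-joint arm with a two-finger parallel gripper is mounted at the origin on the work surface. World frame = base frame: x ahead of the robot, y to its left, z up, the work surface at z = 0. Lengths are in m, angles in rad, forces in N, time in s.
With the tool pointing down it reaches from about 0.35 to 0.875 m from the base axis. Payload 4.2 kg.
Tool frame: the origin (TCP) lies midway between the tips of the shut fingers; the grasp point (between the pads) lies 19 mm behind it (env.grasp_offset is the z of the grasp point in the tool frame, in m); z points along the fingers, y is the line along which they close (so a half turn about z gives the same grasp; the last joint's range is limited). The gripper opens to 87 mm and grips with 3 to 60 N. Pads are 19 mm wide; open, the fingers measure 117 mm over their backs; the gripper's body (75 mm by 190 mm) begins 51 mm behind the grasp point.
Start: joints at [1.606, 0.385, 0.008, 0, -1.194, -0.259], TCP at [0.139, 0.609, 0.223] pointing down, gripper open.
Joint ranges: [-3.14, 3.14], [-1.21, 2.06], [-1.07, 1.41], [-3.16, 2.05], [-2.99, -0.16], [-3.1, 3.1]. Speed limits (rad/s): [2.79, 2.79, 3.14, 3.14, 3.14, 3.14].

## Interface

Orientations are given as a unit quaternion [w, x, y, z].
In Python, from cell import env, eyes gives the robot as it stands.
- The arm moves only by the tool arm_command, never from a script. Its argument "rows" is a list of rows, each a list of 4 numbers: the shift along the tool's x, y, z in units of 1000 mm (1.0 is 1000 mm), then the turn about the tool's z in units of 1.5 rad (1.0 is 1.5 rad). A call has 1 to 20 rows; each row shifts and turns the commanded pose from where the row before left it, along the tool's axes as they then stand; what a row does not reach is not made up. A row lasts 1/10 s, in which the tool goes at most 50 mm and 8.59 degrees, less where a joint would pass 70% of its speed; a pose out of reach is approached as far as the arm can. A call with a number of a shift or a turn outside -1 to 1 is refused whole. A call with a gripper value outside its range is refused whole. "grip" is the closure, from 0 (fully open) to 1 (shut), set as the call begins (left out, the last holds). The fingers move at their own pace and stop on an object; the grip force is fixed at half the most. Time passes only in rows, so rows that do not move let the fingers close. It gives the time, the measured TCP pose, the force, the opening and the grip force at its end, in the units of the state.
- env.observe(): the state, without advancing time (a new reading comes with each control period).
- eyes.snapshot(name): name is "side" or "top"; returns the picture (480x640x3 uint8, red, green, blue); there is no depth.
- eyes.calibration(name): a dict with "fx", "fy", "cx", "cy" (pixels), "k1" (the pictures are not rectified: a ray, as slopes to the right and down, at radius r is drawn at 1 + k1 r^2 times it, then the intrinsics apply), "camera_from_world" (4x4, takes a point from world to camera coordinates). Camera axes: x right, y down, z forward; pixel columns grow to the right and rows downward; lengths in m; the calibration is good to about 2 mm. A picture is of the moment at which its call begins. calibration takes no time and is no camera call.
- env.finish_job(): hands the job in; it is judged then, once.
Trained networks look in the newest picture that a camera, given by its name, has taken for a name from the list of things; names that differ only in an ending like _2 or _b are one class to them, and where a whole thing is asked for, a point or a joint stands for the part that bears it (a point fixed in the world has none). Each returns a list of dicts, best first, with "p" (0 to 1); they miss things now and then, are a little off and sometimes report something else, mostly with a low value. They report only what shows in the picture. A call takes as long as a camera call.
- eyes.recognise(camera, label): "extent" ([left, top, width, height] in pixels, round what is visible of it).
- eyes.outline_of(camera, label): "mask" (480x640 bool, what is visible of it) and "extent" ([left, top, width, height] in pixels, round what is visible of it).
The state is a dict: "time_s": time; "qpos": joint angles; "qd": joint speeds; "joint_efforts": joint torques, N m; "ee_pos": TCP position; "tcp_rot": TCP orientation; "force": force on the tool from outside, world axes, zero at the start; "wrist_torque": the same for the moment, N m; "opening": finger opening in m; "grasp_force": force on a finger pad.
Only numpy, scipy, OpenCV 4.12 (cv2) and the standard library are available. Lean on these libraries where they do the work, as an engineer would, in place of code of your own. Each camera call takes 0.05 s, during which the arm holds its last target. There are 200 camera calls.

## Working session

There is one attempt and no reset: what is moved stays moved. The work goes in short steps, Python scripts to look and compute and a tool call to move; the robot and the scene stay as the last step left them, time stands still between calls to the robot, and variables do not carry over. Pictures are saved under pics/ and viewed, at most 14 in all, crops included, and the job is handed in when it is done.

Besides the shell and the picture viewer there is one more tool, called as name([rows], argument=value, ...), one row to a line, values as JSON. arm_command: Moves the arm, as the interface text tells. Its arguments: {"type":"object","properties":{"rows":{"type":"array","items":{"type":"array","items":{"type":"number"}}},"grip":{"type":"number"}},"required":["rows"]}

```bash
mkdir -p pics; ls
python3 - <<'E'
from cell import env, eyes
import cv2
for n in ("top","side"):
    cv2.imwrite(f"pics/{n}0.png", eyes.snapshot(n)[:,:,::-1]); c=eyes.calibration(n); print(n,c)
print(env.observe(), env.grasp_offset)
E
```

```text
pics
top {'fx': 546.3739649214135, 'fy': 546.3739649214135, 'cx': 322.6691286797574, 'cy': 243.4688002576364, 'k1': -0.07445987460909487, 'camera_from_world': array([[ 0.01585308, -0.99974553,  0.01604837,  0.00884811],
       [-0.99277597, -0.01764764, -0.11867783,  0.62702483],
       [ 0.11893085, -0.01405102, -0.99280311,  1.13505909],
       [ 0.        ,  0.        ,  0.        ,  1.        ]])}
side {'fx': 618.7582977851378, 'fy': 618.7582977851378, 'cx': 318.99770152840784, 'cy': 236.14422818759996, 'k1': -0.19575776966620573, 'camera_from_world': array([[-0.9776702 , -0.21010064, -0.00432372,  0.61004741],
       [-0.12193996,  0.58394497, -0.80258265,  0.13502679],
       [ 0.17114795, -0.78413391, -0.59652526,  1.60784309],
       [ 0.        ,  0.        ,  0.        ,  1.        ]])}
{'time_s': 0.1, 'qpos': array([ 1.60557682e+00,  3.85499243e-01,  6.76385299e-03, -4.13122766e-04,
       -1.19401754e+00, -2.58613636e-01]), 'qd': array([-0.00024822, -0.00060756,  0.00188816,  0.00120949,  0.00067746,
       -0.00059777]), 'joint_efforts': array([ 5.98023689e-05, -3.91687846e+01,  1.87933946e+01,  4.23183739e+00,
        1.34600539e-02, -7.45065176e-05]), 'ee_pos': array([0.13859297, 0.60888657, 0.22156096]), 'tcp_rot': array([ 9.95857091e-04,  9.93734869e-01, -1.11758740e-01, -4.69358375e-05]), 'force': array([-0.21559258, -0.73888639,  0.01781122]), 'wrist_torque': array([-0.02198048,  0.00095852, -0.01609274]), 'grasp_force': 0.0, 'opening': 0.08727812871113831} -0.0187
```

View pics/top0.png

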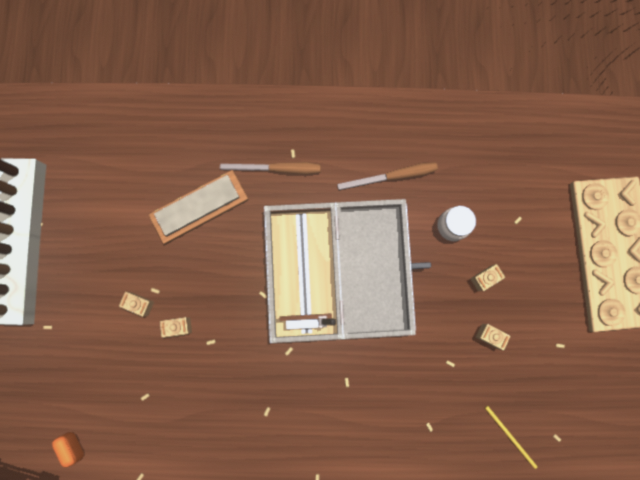

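View pics/side0.png

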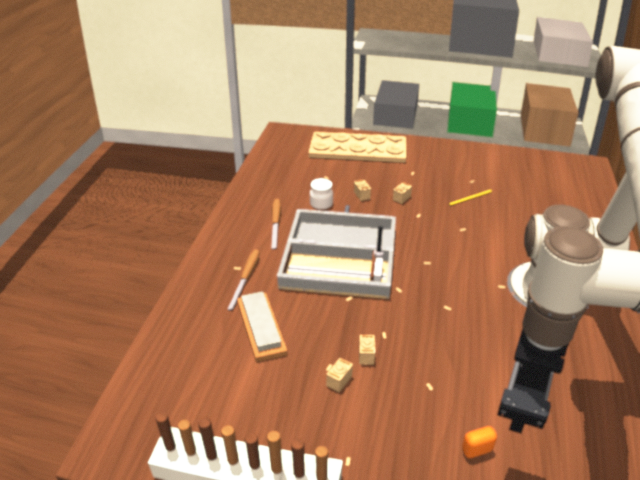

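The top view shows four blocks, at (134,304), (174,327), (489,277) and (494,337). The case lies at columns 265–413 and rows 200–342, with its lower half on the left and the stop at the near end. The side view confirms this. Next I'll fit the poses by silhouette.

```bash
cat > h.py <<'E'
import numpy as np, cv2
from cell import env, eyes
from scipy.optimize import minimize
from scipy.spatial.transform import Rotation as Rt
def proj(cam,P):
    c=eyes.calibration(cam); T=c["camera_from_world"]
    q=np.atleast_2d(P)@T[:3,:3].T+T[:3,3]; s=q[:,:2]/q[:,2:]
    s=s*(1+c["k1"]*(s**2).sum(1,keepdims=True))
    return s*[c["fx"],c["fy"]]+[c["cx"],c["cy"]]
def unproj(cam,uv,z):
    c=eyes.calibration(cam); T=c["camera_from_world"]
    d=(np.array(uv,float)-[c["cx"],c["cy"]])/[c["fx"],c["fy"]]; s=d.copy()
    for _ in range(10): s=d/(1+c["k1"]*(s@s))
    R=T[:3,:3]; o=-R.T@T[:3,3]; r=R.T@np.r_[s,1]
    return (o+r*(z-o[2])/r[2])
def frame(p,pts):
    x,y,a=p; c,s=np.cos(a),np.sin(a); pts=np.atleast_2d(np.array(pts,float)); 
    return np.c_[x+c*pts[:,0]-s*pts[:,1], y+s*pts[:,0]+c*pts[:,1], pts[:,2]]
def box(x0,x1,y0,y1,z0,z1): return np.array([[x,y,z] for x in(x0,x1) for y in(y0,y1) for z in(z0,z1)])
BLK=np.r_[box(-.017,.017,-.028,.028,0,.04),box(-.013,.013,-.013,.013,.04,.046)]
def fit(cam,mask,pts,p0,S=4):
    ys,xs=np.nonzero(mask); o=np.array([xs.min()-20,ys.min()-20]); w,h=xs.max()-o[0]+21,ys.max()-o[1]+21
    m=np.zeros((h,w),np.float32); m[ys-o[1],xs-o[0]]=1; m=cv2.resize(m,None,fx=S,fy=S)>.5
    def cost(p):
        q=proj(cam,frame(p,pts)); q=cv2.convexHull(((q-o+.5)*S*16-8).round().astype(np.int32))
        r=np.zeros(m.shape,np.uint8); cv2.fillConvexPoly(r,q,1,shift=4); r=r>0
        return 1-(r&m).sum()/(r|m).sum()
    best=None
    for a in p0[2]:
        s=np.array([[p0[0],p0[1],a]]*4); s[1,0]+=.012; s[2,1]+=.012; s[3,2]+=.25
        r=minimize(cost,s[0],method="Nelder-Mead",options=dict(initial_simplex=s,xatol=1e-4,fatol=1e-4))
        if best is None or r.fun<best.fun: best=r
    return best.x,1-best.fun
def blocks(cam="top",z=.02):
    out=[]; seen=[]
    for i in range(1):
        for d in eyes.outline_of(cam,"block0"):
            m=d["mask"]
            if d["p"]<.3 or m.sum()<40: continue
            ys,xs=np.nonzero(m); c=np.array([xs.mean(),ys.mean()])
            if any(np.hypot(*(c-s))<8 for s in seen): continue
            seen.append(c); p=unproj(cam,c,z); out.append((d["p"],m,p,c))
    return out
def tool():
    o=env.observe(); q=o["tcp_rot"]; R=Rt.from_quat(np.r_[q[1:],q[0]]).as_matrix()
    return o["ee_pos"],R,np.arctan2(R[1,0],R[0,0])
def goto(xyz,yaw=None,half=True,pos=None,y0=None):
    """shift in tool axes after turning to yaw (m), and turn units"""
    p,R,y=tool(); p=p if pos is None else np.array(pos); y=y if y0 is None else y0
    d=0 if yaw is None else (yaw-y+np.pi/2)%np.pi-np.pi/2 if half else yaw-y
    n=y+d; w=np.array(xyz)-p
    print("turn units %.3f (%.1f deg)"%(-d/1.5,np.degrees(d)),"then tool shift",np.round([np.cos(n)*w[0]+np.sin(n)*w[1],np.sin(n)*w[0]-np.cos(n)*w[1],-w[2]],4))
E
python3 - <<'E'
from h import *
eyes.snapshot("top")
for p,m,w,c in blocks():
    r,i=fit("top",m,BLK,(w[0],w[1],np.arange(0,3.1,.5)))
    print("blk %.2f"%p,c.round(),r.round(4),np.degrees(r[2])%180,round(i,3))
cm=np.zeros((480,640),bool)
for l in("case","lid"):
    d=eyes.outline_of("top",l); print(l,[(round(e["p"],2),e["extent"]) for e in d]); cm|=d[0]["mask"]
C,i=fit("top",cm,box(-.145,.145,-.228,.076,0,.045),(.46,.05,[0,.05]))
print("case",C.round(4),i); np.save("case.npy",C)
im=eyes.snapshot("top")[:,:,::-1].copy()
for y in (-.076,.076,-.066,.066):
    q=proj("top",frame(C,[[-.145,y,.045],[.145,y,.045]])).round().astype(int); cv2.line(im,tuple(map(int,q[0])),tuple(map(int,q[1])),(0,0,255),1)
for x in (-.145,.145,-.135,.135):
    q=proj("top",frame(C,[[x,-.228,.045],[x,.076,.045]])).round().astype(int); cv2.line(im,tuple(map(int,q[0])),tuple(map(int,q[1])),(0,255,0),1)
cv2.imwrite("pics/ov.png",cv2.resize(im[190:352,250:440],None,fx=4,fy=3.7,interpolation=0))
for pt in [[0,0,.008],[.118,0,.008],[-.121,-.035,.116],[0,-.258,.037]]: print(frame(C,pt).round(4))
E
```

```text
blk 0.83 [136. 303.] [ 0.4916  0.4194 -0.3426] 160.37073969970564 0.951
blk 0.81 [176. 326.] [0.4441 0.331  0.2172] 12.443833896293906 0.909
blk 0.79 [492. 336.] [ 0.433  -0.3508  2.6693] 152.9385534768852 0.956
blk 0.61 [487. 278.] [ 0.5592 -0.341   0.5403] 30.954603960768132 0.961
case [(0.97, [263.2, 197.3, 167.3, 143.4])]
lid [(0.31, [122.7, 294.6, 30.1, 21.5])]
case [ 0.4997 -0.0154  1.6324] 0.8804977320888067
[[ 0.4997 -0.0154  0.008 ]]
[[0.4925 0.1024 0.008 ]]
[[ 0.5421 -0.134   0.116 ]]
[[7.573e-01 5.000e-04 3.700e-02]]
```

View pics/ov.png

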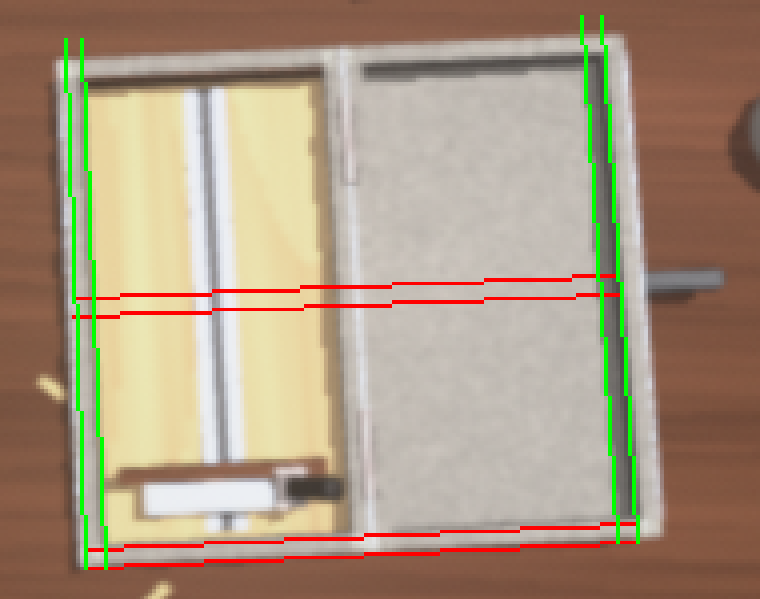

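The crop shows that the fit used a polluted mask, because the "lid" detection was actually a block. The visible rim corners in the crop are (57,62), (622,36), (662,535) and (82,568), so I'll fit those instead.

Run:
```python
from h import *
from scipy.optimize import least_squares
uv=np.array([[57,62],[82,568],[622,36],[662,535],[340,48],[370,550]])
px=(uv+.5)/[4,3.7]-.5+[250,190]
w=np.array([unproj("top",u,.045) for u in px]); print(w.round(4))
cf=np.array([[.145,.076,.045],[-.145,.076,.045],[.145,-.228,.045],[-.145,-.228,.045],[.145,-.076,.045],[-.145,-.076,.045]])
r=least_squares(lambda p:(frame(p,cf)-w)[:,:2].ravel(),[.47,.1,0]); C=r.x; print(C.round(4),np.degrees(C[2]),(r.fun.reshape(-1,2)*1e3).round(1)); np.save("case.npy",C)
# lever/stop predicted pixels in crop
for pt in [[-.105,.055,.051],[-.105,-.055,.051],[-.121,-.035,.133]]: print("crop",((proj("top",frame(C,pt))[0]-[250,190]+.5)*[4,3.7]).round())
for pt in [[.118,0,.008],[.016,0,.008],[-.121,-.035,.116],[0,-.258,.037]]: print(frame(C,pt).round(4))
p,R,y=tool();print(p,y)
goto((.444,.331,.14),.217+np.pi/2)
```

```text
[[ 0.7038  0.147   0.045 ]
 [ 0.4142  0.1259  0.045 ]
 [ 0.7251 -0.1573  0.045 ]
 [ 0.437  -0.1781  0.045 ]
 [ 0.7149 -0.0048  0.045 ]
 [ 0.4266 -0.0244  0.045 ]]
[0.5648 0.0605 0.0715] 4.096628418266077 [[ 0.2 -0.3]
 [ 0.6  0. ]
 [ 0.7  0.7]
 [-0.5  0.9]
 [ 0.  -0.1]
 [-1.  -1.2]]
crop [118. 495.]
crop [329. 484.]
crop [295. 520.]
[[0.6825 0.069  0.008 ]]
[[0.5808 0.0617 0.008 ]]
[[0.4466 0.017  0.116 ]]
[[ 0.5833 -0.1968  0.037 ]]
[0.13864883 0.60927545 0.22229113] -0.22379019980423875
turn units 0.753 (-64.7 deg) then tool shift [ 0.3375 -0.2383  0.0823]
```

Run:
```python
from h import *
goto((.444,.331,.12),.217)
```

```text
turn units -0.294 (25.3 deg) then tool shift [0.2383 0.3375 0.1023]
```

arm_command([
  [0,0,0,-0.098],
  [0,0,0,-0.098],
  [0,0,0,-0.098],
  [0.017,0.0241,0.0073,0],
  [0.017,0.0241,0.0073,0],
  [0.017,0.0241,0.0073,0],
  [0.017,0.0241,0.0073,0],
  [0.017,0.0241,0.0073,0],
  [0.017,0.0241,0.0073,0],
  [0.017,0.0241,0.0073,0],
  [0.017,0.0241,0.0073,0],
  [0.017,0.0241,0.0073,0],
  [0.017,0.0241,0.0073,0],
  [0.017,0.0241,0.0073,0],
  [0.017,0.0241,0.0073,0],
  [0.017,0.0241,0.0073,0],
  [0.017,0.0241,0.0073,0],
  [0,0,0,0],
], grip=0)

```text
time_s: 2.15
ee_pos: [0.445, 0.3287, 0.1192]
tcp_rot: [0.001, 0.994, 0.106, -0.001]
force: [-0.7, -0.1, -0.5]
opening: 0.0867
grasp_force: 0.0
```

arm_command([
  [-0.0005,-0.0025,0.027,0],
  [0,0,0.03,0],
  [0,0,0.03,0],
  [0,0,0.02,0],
  [0,0,0,0],
  [0,0,0,0],
])

```text
time_s: 2.75
ee_pos: [0.4429, 0.3343, 0.0138]
tcp_rot: [-0.0, 0.994, 0.109, 0.0]
force: [0.3, -0.1, -0.7]
opening: 0.0871
grasp_force: 0.0
```

arm_command([
  [0,0,0,0],
  [0,0,0,0],
  [0,0,0,0],
  [0,0,0,0],
  [0,0,0,0],
  [0,0,0,0],
  [0,0,-0.02,0],
  [0,0,-0.03,0],
  [0,0,-0.04,0],
  [0,0,-0.04,0],
  [0,0,-0.04,0],
  [0,0,0,0],
], grip=1)

```text
time_s: 3.95
ee_pos: [0.4454, 0.3362, 0.1896]
tcp_rot: [-0.004, 0.994, 0.109, 0.005]
force: [0.7, 0.6, -0.8]
opening: 0.056
grasp_force: 29.7
```

Run:
```python
from h import *
C=np.load("case.npy"); print(env.observe()["opening"],env.observe()["qpos"].round(2))
goto(np.r_[frame(C,[.1165,0,0])[0][:2],.18],C[2])
```

```text
0.056022837546969496 [ 0.94  0.29 -0.22  0.   -1.05  0.85]
turn units 0.098 (-8.4 deg) then tool shift [0.216  0.2835 0.0096]
```

arm_command([
  [0,0,0,0.098],
  [0.0179,0.0236,0.0,0],
  [0.0179,0.0236,0.0,0],
  [0.0179,0.0236,0.0,0],
  [0.0179,0.0236,0.0,0],
  [0.0179,0.0236,0.0,0],
  [0.0179,0.0236,0.0,0],
  [0.0179,0.0236,0.0,0],
  [0.0179,0.0236,0.0,0],
  [0.0179,0.0236,0.0,0],
  [0.0179,0.0236,0.0,0],
  [0.0179,0.0236,0.0,0],
  [0.0179,0.0236,0.0,0],
  [0,0,0.04,0],
  [0,0,0.04,0],
  [0,0,0,0],
  [0,0,0,0],
])

```text
time_s: 5.65
ee_pos: [0.6767, 0.0658, 0.1026]
tcp_rot: [0.001, 0.999, 0.035, -0.001]
force: [1.0, 0.4, -0.4]
opening: 0.056
grasp_force: 29.7
```

Run:
```python
from h import *
C=np.load("case.npy"); o=env.observe();print(o["opening"],o["grasp_force"],o["ee_pos"])
goto(np.r_[frame(C,[.115,0,0])[0][:2],.024],C[2])
eyes.snapshot("side");eyes.snapshot("top")
for c in("side","top"):
  cv2.imwrite(f"pics/{c}1.png",eyes.snapshot(c)[150:390,200:520,::-1] if c=="side" else eyes.snapshot(c)[:,:,::-1])
```

```text
0.05602190435707933 29.666662928102596 [0.67671637 0.06584905 0.10255417]
turn units -0.001 (0.0 deg) then tool shift [ 0.003  -0.0027  0.0786]
```

View pics/side1.png

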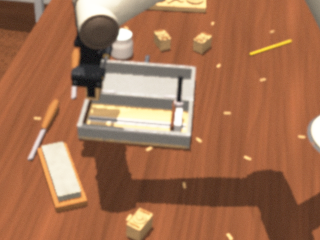

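The crop shows the gripper over the fixed end of the case, with nothing in the way. I'll lower the block.

arm_command([
  [0.002,-0.0025,0.02,0],
  [0,0,0.03,0],
  [0,0,0.02,0],
  [0,0,0.008,0],
  [0,0,0,0],
  [0,0,0,0],
])

```text
time_s: 6.45
ee_pos: [0.68, 0.0691, 0.0272]
tcp_rot: [-0.0, 0.999, 0.035, 0.002]
force: [1.1, 0.5, -0.1]
opening: 0.056
grasp_force: 29.7
```

arm_command([
  [0,0,0.002,0],
  [0,0,0.002,0],
  [0,0,0,0],
  [0,0,0,0],
])

```text
time_s: 6.85
ee_pos: [0.679, 0.0689, 0.0219]
tcp_rot: [-0.0, 0.999, 0.035, 0.0]
force: [-0.4, 0.9, 0.2]
opening: 0.0562
grasp_force: 29.7
```

arm_command([
  [0,0,0,0],
  [0,0,0,0],
  [0,0,0,0],
  [0,0,0,0],
  [0,0,-0.02,0],
  [0,0,-0.04,0],
  [0,0,-0.04,0],
  [0,0,-0.04,0],
  [0,0,-0.04,0],
  [-0.04,0,0,0],
  [-0.04,0,0,0],
  [-0.04,0,0,0],
  [-0.04,0,0,0],
  [-0.04,0,0,0],
], grip=0)

```text
time_s: 8.25
ee_pos: [0.4775, 0.0543, 0.2014]
tcp_rot: [-0.0, 0.999, 0.035, 0.0]
force: [0.4, 0.2, 0.7]
opening: 0.087
grasp_force: 0.0
```

```bash
cat > look.py <<'E'
from h import *
C=np.load("case.npy"); c,s=np.cos(C[2]),np.sin(C[2])
eyes.snapshot("top")
for p,m,w,px in blocks():
    l=np.array([[c,s],[-s,c]])@(w[:2]-C[:2]); inc=abs(l[0])<.14 and abs(l[1])<.08
    pts=BLK+[0,0,.008] if inc else BLK
    r,i=fit("top",m,pts,(w[0],w[1],np.arange(0,3.1,.5)),S=3)
    l=np.array([[c,s],[-s,c]])@(r[:2]-C[:2])
    print("blk %.2f"%p,px.round(),r.round(4),"IN CASE" if inc else "",l.round(4) if inc else "",((r[2]-C[2]+np.pi/2)%np.pi-np.pi/2).round(3),round(i,3))
p,R,y=tool();print("tcp",p.round(4),y.round(3),env.observe()["qpos"].round(2))
E
python3 look.py; python3 -c "
from h import *
goto((.4916,.4194,.12),-.3426)"
```

```text
blk 0.97 [487. 278.] [ 0.5595 -0.3421  3.6601]   0.447 0.94
blk 0.94 [300. 219.] [0.68   0.0684 3.1531] IN CASE [ 0.1154 -0.0003] -0.06 0.913
blk 0.90 [136. 303.] [0.4916 0.4193 2.7803]   -0.433 0.942
blk 0.83 [493. 336.] [ 0.4342 -0.3516 -0.4708]   -0.542 0.905
tcp [0.4743 0.0536 0.2015] 0.071 [ 0.45  0.15 -0.37 -0.   -1.05  1.19]
turn units 0.276 (-23.7 deg) then tool shift [-0.1066 -0.3504  0.0815]
```

arm_command([
  [0,0,0,0.093],
  [0,0,0,0.093],
  [0,0,0,0.093],
  [-0.0089,-0.0292,0.0068,0],
  [-0.0089,-0.0292,0.0068,0],
  [-0.0089,-0.0292,0.0068,0],
  [-0.0089,-0.0292,0.0068,0],
  [-0.0089,-0.0292,0.0068,0],
  [-0.0089,-0.0292,0.0068,0],
  [-0.0089,-0.0292,0.0068,0],
  [-0.0089,-0.0292,0.0068,0],
  [-0.0089,-0.0292,0.0068,0],
  [-0.0089,-0.0292,0.0068,0],
  [-0.0089,-0.0292,0.0068,0],
  [-0.0089,-0.0292,0.0068,0],
  [0,0,0.02,0],
  [0,0,0.02,0],
  [0,0,0,0],
  [0,0,0,0],
])

```text
time_s: 10.25
ee_pos: [0.499, 0.4207, 0.0797]
tcp_rot: [0.0, 0.985, -0.173, 0.0]
force: [0.0, -0.2, 0.7]
opening: 0.0872
grasp_force: 0.0
```

```bash
python3 -c "
from h import *
goto((.4916,.4194,.012),-.35);goto((.4916,.4194,.012),-.35)"
```

```text
turn units 0.001 (-0.1 deg) then tool shift [-0.0065  0.0038  0.0677]
turn units 0.001 (-0.1 deg) then tool shift [-0.0065  0.0038  0.0677]
```

arm_command([
  [-0.003,0.0015,0.018,0],
  [-0.0025,0.0015,0.02,0],
  [0,0,0.02,0],
  [0,0,0.01,0],
  [0,0,0,0],
  [0,0,0,0],
])

```text
time_s: 10.85
ee_pos: [0.4931, 0.4203, 0.013]
tcp_rot: [-0.001, 0.985, -0.173, 0.001]
force: [0.9, -0.4, 0.3]
opening: 0.0869
grasp_force: 0.0
```

arm_command([
  [0,0,0,0],
  [0,0,0,0],
  [0,0,0,0],
  [0,0,0,0],
  [0,0,0,0],
  [0,0,0,0],
  [0,0,-0.02,0],
  [0,0,-0.03,0],
  [0,0,-0.04,0],
  [0,0,-0.04,0],
  [0,0,-0.04,0],
  [0,0,0,0],
  [0,0,0,0],
], grip=1)

```text
time_s: 12.15
ee_pos: [0.4922, 0.4199, 0.1827]
tcp_rot: [-0.001, 0.985, -0.173, 0.0]
force: [-0.1, -0.2, -1.0]
opening: 0.0556
grasp_force: 30.0
```

Run:
```python
from h import *
C=np.load("case.npy"); print(env.observe()["opening"],env.observe()["qpos"].round(2))
goto(np.r_[frame(C,[.079,0,0])[0][:2],.18],C[2])
```

```text
0.0556207717643247 [ 0.96  0.45  0.01 -0.   -1.13  0.27]
turn units -0.280 (24.1 deg) then tool shift [0.1258 0.3636 0.0027]
```

arm_command([
  [0,0,0,-0.094],
  [0,0,0,-0.093],
  [0,0,0,-0.093],
  [0.0105,0.0303,0.0,0],
  [0.0105,0.0303,0.0,0],
  [0.0105,0.0303,0.0,0],
  [0.0105,0.0303,0.0,0],
  [0.0105,0.0303,0.0,0],
  [0.0105,0.0303,0.0,0],
  [0.0105,0.0303,0.0,0],
  [0.0105,0.0303,0.0,0],
  [0.0105,0.0303,0.0,0],
  [0.0105,0.0303,0.0,0],
  [0.0105,0.0303,0.0,0],
  [0.0105,0.0303,0.0,0],
  [0,0,0.04,0],
  [0,0,0.04,0],
  [0,0,0,0],
  [0,0,0,0],
  [0,0,0,0],
])

```text
time_s: 14.15
ee_pos: [0.6453, 0.0665, 0.1036]
tcp_rot: [-0.0, 0.999, 0.036, 0.002]
force: [0.6, 0.1, -0.3]
opening: 0.0551
grasp_force: 30.0
```

Run:
```python
from h import *
C=np.load("case.npy"); o=env.observe();print(o["opening"],o["grasp_force"],o["ee_pos"])
goto(np.r_[frame(C,[.079,0,0])[0][:2],.022],C[2])
```

```text
0.055147043837788956 29.999815807677805 [0.64532543 0.06648728 0.10358583]
turn units 0.001 (-0.1 deg) then tool shift [-0.0017  0.0002  0.0816]
```

arm_command([
  [-0.0015,0,0.02,0],
  [0,0,0.03,0],
  [0,0,0.02,0],
  [0,0,0.006,0],
  [0,0,0.003,0],
  [0,0,0.002,0],
  [0,0,0,0],
  [0,0,0,0],
])

```text
time_s: 14.95
ee_pos: [0.6431, 0.0661, 0.0219]
tcp_rot: [-0.0, 0.999, 0.036, 0.001]
force: [0.5, 0.7, -1.1]
opening: 0.0556
grasp_force: 30.0
```

arm_command([
  [0,0,0,0],
  [0,0,0,0],
  [0,0,0,0],
  [0,0,0,0],
  [0,0,-0.02,0],
  [0,0,-0.04,0],
  [0,0,-0.04,0],
  [0,0,-0.04,0],
  [0,0,-0.04,0],
  [-0.045,0,0,0],
  [-0.045,0,0,0],
  [-0.045,0,0,0],
  [-0.04,0,0,0],
  [0,0,0,0],
], grip=0)

```text
time_s: 16.35
ee_pos: [0.4629, 0.0521, 0.2009]
tcp_rot: [-0.0, 0.999, 0.036, -0.001]
force: [0.3, -0.4, 0.4]
opening: 0.0868
grasp_force: 0.0
```

```bash
python3 look.py; python3 -c "
from h import *
goto((.5594,-.3415,.2),.53)
goto((.434,-.351,.2),-.472)"
```

```text
blk 0.86 [301. 236.] [0.6421 0.0655 0.0141] IN CASE [ 0.0774 -0.0006] -0.057 0.955
blk 0.75 [300. 219.] [0.6799 0.0685 0.0249] IN CASE [ 0.1154 -0.0003] -0.047 0.886
blk 0.68 [488. 278.] [ 0.5597 -0.342   3.6876]   0.474 0.939
tcp [0.4679 0.0534 0.2017] 0.073 [ 0.46  0.14 -0.39  0.   -1.04  1.18]
turn units -0.305 (26.2 deg) then tool shift [-0.1207  0.387   0.0017]
turn units 0.363 (-31.2 deg) then tool shift [0.1537 0.3756 0.0017]
```

arm_command([
  [0,0,0,-0.0775],
  [0,0,0,-0.0775],
  [0,0,0,-0.0775],
  [0,0,0,-0.0775],
  [-0.0095,0.0297,0,0],
  [-0.0095,0.0297,0,0],
  [-0.0095,0.0297,0,0],
  [-0.0095,0.0297,0,0],
  [-0.0095,0.0297,0,0],
  [-0.0095,0.0297,0,0],
  [-0.0095,0.0297,0,0],
  [-0.0095,0.0297,0,0],
  [-0.0095,0.0297,0,0],
  [-0.0095,0.0297,0,0],
  [-0.0095,0.0297,0,0],
  [-0.0095,0.0297,0,0],
  [-0.0095,0.0297,0,0],
  [0,0,0.04,0],
  [0,0,0.04,0],
  [0,0,0,0],
])

```text
time_s: 18.45
ee_pos: [0.5561, -0.341, 0.1134]
tcp_rot: [-0.004, 0.964, 0.264, -0.005]
force: [-0.6, -0.0, -0.0]
opening: 0.0869
grasp_force: 0.0
```

```bash
python3 -c "
from h import *
goto((.5596,-.3417,.012),.537);goto((.5596,-.3417,.012),.537);print(env.observe()['qpos'].round(2))"
```

```text
turn units -0.002 (0.1 deg) then tool shift [0.0027 0.0024 0.1014]
turn units -0.002 (0.1 deg) then tool shift [0.0027 0.0024 0.1014]
[-0.3   0.52 -0.05 -0.   -1.01  2.41]
```

arm_command([
  [0.0025,0.002,0.03,0],
  [0,0,0.03,0],
  [0,0,0.03,0],
  [0,0,0.01,0],
  [0,0,0,0],
  [0,0,0,0],
])

```text
time_s: 19.05
ee_pos: [0.5641, -0.3429, 0.0227]
tcp_rot: [0.001, 0.964, 0.266, 0.001]
force: [-0.4, -0.0, 1.3]
opening: 0.0872
grasp_force: 0.0
```

arm_command([
  [-0.0015,0,0.009,0],
  [0,0,0,0],
  [0,0,0,0],
])

```text
time_s: 19.35
ee_pos: [0.5612, -0.343, 0.0123]
tcp_rot: [0.0, 0.964, 0.265, 0.0]
force: [-0.3, -0.4, -0.3]
opening: 0.0871
grasp_force: 0.0
```

```bash
python3 -c "
from h import *
goto((.5596,-.3417,.012),.537)"
```

```text
turn units -0.000 (0.0 deg) then tool shift [-0.0007 -0.0019  0.0003]
```

arm_command([
  [0,0,0,0],
  [0,0,0,0],
  [0,0,0,0],
  [0,0,0,0],
  [0,0,0,0],
  [0,0,0,0],
  [0,0,-0.02,0],
  [0,0,-0.03,0],
  [0,0,-0.04,0],
  [0,0,-0.04,0],
  [0,0,-0.04,0],
  [0,0,0,0],
  [0,0,0,0],
], grip=1)

```text
time_s: 20.65
ee_pos: [0.5612, -0.3428, 0.1826]
tcp_rot: [0.0, 0.964, 0.265, 0.001]
force: [-0.5, -0.3, -1.1]
opening: 0.0556
grasp_force: 30.0
```

Run:
```python
from h import *
C=np.load("case.npy"); print(env.observe()["opening"],env.observe()["qpos"].round(2))
goto(np.r_[frame(C,[.041,0,0])[0][:2],.18],C[2])
```

```text
0.05563598180007454 [-0.3   0.47  0.04 -0.   -1.14  2.41]
turn units 0.310 (-26.6 deg) then tool shift [ 0.0734 -0.402   0.0026]
```

arm_command([
  [0,0,0,0.0775],
  [0,0,0,0.0775],
  [0,0,0,0.0775],
  [0,0,0,0.0775],
  [0.0061,-0.0335,0,0],
  [0.0061,-0.0335,0,0],
  [0.0061,-0.0335,0,0],
  [0.0061,-0.0335,0,0],
  [0.0061,-0.0335,0,0],
  [0.0061,-0.0335,0,0],
  [0.0061,-0.0335,0,0],
  [0.0061,-0.0335,0,0],
  [0.0061,-0.0335,0,0],
  [0.0061,-0.0335,0,0],
  [0.0061,-0.0335,0,0],
  [0.0061,-0.0335,0,0],
  [0,0,0.04,0],
  [0,0,0.04,0],
  [0,0,0,0],
  [0,0,0,0],
])

```text
time_s: 22.65
ee_pos: [0.6047, 0.0628, 0.1005]
tcp_rot: [0.001, 0.999, 0.036, -0.002]
force: [1.0, -0.0, 0.3]
opening: 0.0557
grasp_force: 30.0
```

Run:
```python
from h import *
C=np.load("case.npy"); o=env.observe();print(o["opening"],o["grasp_force"],o["ee_pos"])
goto(np.r_[frame(C,[.041,0,0])[0][:2],.022],C[2])
```

```text
0.05566149882741656 29.9999971780926 [0.60469484 0.06281553 0.10054548]
turn units 0.000 (-0.0 deg) then tool shift [ 0.0011 -0.0006  0.0785]
```

arm_command([
  [0,0,0.02,0],
  [0,0,0.03,0],
  [0,0,0.02,0],
  [0,0,0.006,0],
  [0,0,0.003,0],
  [0,0,0,0],
  [0,0,0,0],
])

```text
time_s: 23.35
ee_pos: [0.6083, 0.0639, 0.0284]
tcp_rot: [-0.001, 0.999, 0.036, 0.004]
force: [-4.7, 1.4, 12.6]
opening: 0.0557
grasp_force: 30.0
```

arm_command([
  [0,0,0,0],
  [0,0,0,0],
  [0,0,0,0],
  [0,0,0,0],
  [0,0,-0.02,0],
  [0,0,-0.04,0],
  [0,0,-0.04,0],
  [0,0,-0.04,0],
  [0,0,-0.04,0],
  [0,0.04,0,0],
  [0,0.04,0,0],
  [0,0.04,0,0],
  [0,0.04,0,0],
  [0,0,0,0],
], grip=0)

```text
time_s: 24.75
ee_pos: [0.6165, -0.1004, 0.2023]
tcp_rot: [0.0, 0.999, 0.033, -0.001]
force: [-0.2, 0.3, -0.1]
opening: 0.0872
grasp_force: 0.0
```

```bash
python3 look.py; python3 -c "
from h import *
goto((.434,-.351,.2),-.472)"
```

```text
blk 0.92 [492. 336.] [ 0.4338 -0.3494  2.6901]   -0.523 0.904
tcp [ 0.6165 -0.0972  0.2023] 0.07 [ 0.1   0.4  -0.02 -0.   -1.15  1.54]
turn units 0.361 (-31.0 deg) then tool shift [-0.0472  0.309   0.0023]
```

Run:
```python
from h import *
im=eyes.snapshot("top"); cv2.imwrite("pics/t2.png",cv2.resize(im[190:350,250:400,::-1],None,fx=4,fy=3.7,interpolation=2))
```

```text
(no output)
```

View pics/t2.png

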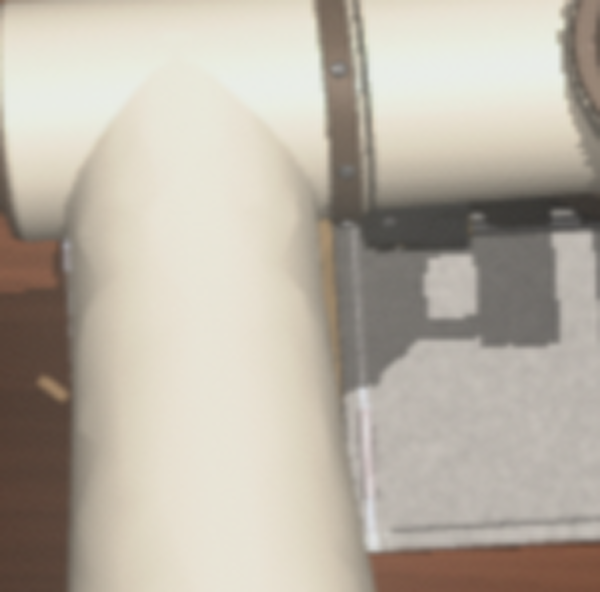

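The arm hides the case in this view. I'll move over the last block and look again from there.

arm_command([
  [0,0,0,0.0894],
  [0,0,0,0.0894],
  [0,0,0,0.0894],
  [0,0,0,0.0894],
  [-0.0047,0.0308,0,0],
  [-0.0047,0.0308,0,0],
  [-0.0047,0.0308,0,0],
  [-0.0047,0.0308,0,0],
  [-0.0047,0.0308,0,0],
  [-0.0047,0.0308,0,0],
  [-0.0047,0.0308,0,0],
  [-0.0047,0.0308,0,0],
  [-0.0047,0.0308,0,0],
  [-0.0047,0.0308,0,0],
  [0,0,0.04,0],
  [0,0,0.04,0],
  [0,0,0,0],
  [0,0,0,0],
])

```text
time_s: 26.7
ee_pos: [0.4375, -0.3501, 0.1232]
tcp_rot: [0.0, 0.973, -0.229, -0.0]
force: [-0.2, 0.7, 0.2]
opening: 0.087
grasp_force: 0.0
```

```bash
python3 look.py
python3 - <<'E'
from h import *
goto((.4338,-.3505,.012),-.466)
im=eyes.snapshot("top"); cv2.imwrite("pics/t3.png",cv2.resize(im[190:350,250:400,::-1],None,fx=4,fy=3.7,interpolation=2))
E
```

```text
blk 0.96 [302. 262.] [0.5884 0.0644 0.0178] IN CASE [0.0238 0.0022] -0.054 0.859
blk 0.75 [301. 219.] [0.6799 0.067  0.0139] IN CASE [ 0.1153 -0.0018] -0.058 0.877
blk 0.56 [301. 236.] [0.6417 0.0659 3.1774] IN CASE [ 0.0771 -0.0002] -0.036 0.937
tcp [ 0.4387 -0.3508  0.1251] -0.463 [-0.39  0.37 -0.29  0.   -0.91  1.49]
turn units 0.002 (-0.2 deg) then tool shift [-0.0045  0.002   0.1131]
```

View pics/t3.png

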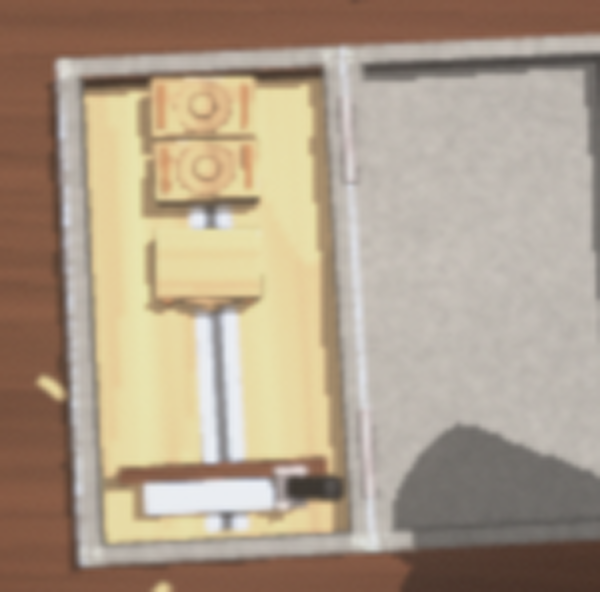

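The crop shows blocks 1 and 2 standing at crop rows 75–200. The third has tipped onto its side, with plain wood facing up at (210,265) and its rosette facing the stop. I'll take it out and lever it upright against the outside of the case's +y wall, then replace it. First I need its pose.

Run:
```python
from h import *
C=np.load("case.npy"); c,s=np.cos(C[2]),np.sin(C[2]); Ri=np.array([[c,s],[-s,c]])
pts=np.r_[box(-.04,0,-.028,.028,.008,.042),box(-.046,-.04,-.013,.013,.012,.038)]
for cam in("top","side"):
    eyes.snapshot(cam); d=[e for e in eyes.outline_of(cam,"block0")]
    for e in d:
        ys,xs=np.nonzero(e["mask"]); w=unproj(cam,[xs.mean(),ys.mean()],.025); l=Ri@(w[:2]-C[:2])
        print(cam,round(e["p"],2),l.round(3),e["mask"].sum())
        if abs(l[1])<.03 and -.02<l[0]<.05:
            r,i=fit(cam,e["mask"],pts,(w[0]+.02,w[1],[C[2],C[2]-.1]),S=3)
            print("fallen",cam,r.round(4),(Ri@(r[:2]-C[:2])).round(4),(r[2]-C[2]).round(3),i)
goto(np.r_[frame(C,[.02,0,0])[0][:2],.18],C[2])
goto(np.r_[frame(C,[.02,0,0])[0][:2],.12],C[2])
im=eyes.snapshot("side"); cv2.imwrite("pics/s3.png",cv2.resize(im[205:300,270:405,::-1],None,fx=5.5,fy=5.5,interpolation=2))
```

```text
top 0.96 [0.115 0.   ] 433
top 0.78 [ 0.078 -0.   ] 444
top 0.65 [0.024 0.002] 514
fallen top [0.6088 0.0646 0.0172] [0.0442 0.0009] -0.054 0.88696987142583
side 0.75 [ 0.112 -0.002] 322
side 0.66 [-0.161 -0.39 ] 308
side 0.63 [0.022 0.004] 362
fallen side [0.6089 0.062  0.0343] [ 0.044  -0.0017] -0.037 0.8484216018784242
side 0.52 [ 0.075 -0.002] 319
side 0.32 [-0.105 -0.125] 160
turn units -0.357 (30.7 deg) then tool shift [ 0.1765 -0.401  -0.0559]
turn units -0.357 (30.7 deg) then tool shift [ 0.1765 -0.401   0.0041]
```

View pics/s3.png

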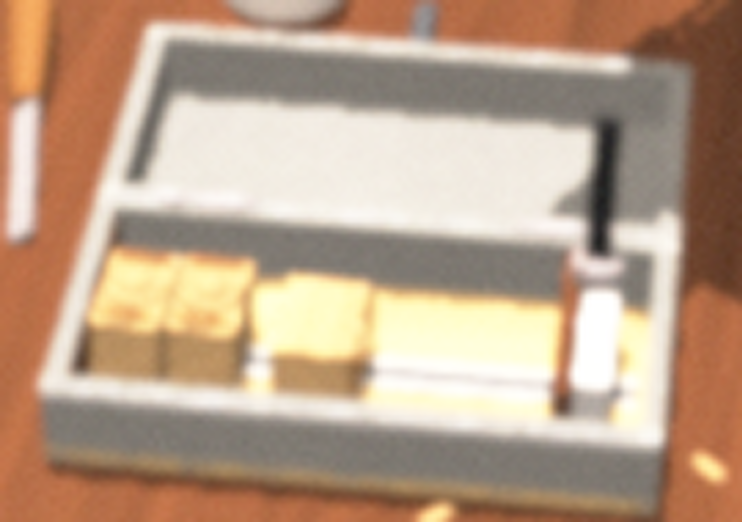

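The block is flat on the floor. Its base face is at case x = 0.044 and its rosette points toward -x. I'll pick it up with the grip axis at case x = 0.020.

arm_command([
  [0,0,0,-0.0893],
  [0,0,0,-0.0893],
  [0,0,0,-0.0893],
  [0,0,0,-0.0893],
  [0,0,-0.04,0],
  [0.0136,-0.0309,-0.0013,0],
  [0.0136,-0.0309,-0.0013,0],
  [0.0136,-0.0309,-0.0013,0],
  [0.0136,-0.0309,-0.0013,0],
  [0.0136,-0.0309,-0.0013,0],
  [0.0136,-0.0309,-0.0013,0],
  [0.0136,-0.0309,-0.0013,0],
  [0.0136,-0.0309,-0.0013,0],
  [0.0136,-0.0309,-0.0013,0],
  [0.0136,-0.0309,-0.0013,0],
  [0.0136,-0.0309,-0.0013,0],
  [0.0136,-0.0309,-0.0013,0],
  [0.0136,-0.0309,-0.0013,0],
  [0,0,0.04,0],
  [0,0,0,0],
])

```text
time_s: 29.1
ee_pos: [0.581, 0.0628, 0.1352]
tcp_rot: [0.001, 0.999, 0.036, -0.005]
force: [-1.6, 0.4, -0.8]
opening: 0.0871
grasp_force: 0.0
```

arm_command([
  [0,0,0.04,0],
  [0,0,0,0],
  [0,0,0,0],
])

```text
time_s: 29.4
ee_pos: [0.5846, 0.062, 0.1006]
tcp_rot: [0.0, 0.999, 0.035, -0.0]
force: [0.2, 0.1, 0.9]
opening: 0.0869
grasp_force: 0.0
```

Run:
```python
from h import *
C=np.load("case.npy")
for _ in range(1): goto(np.r_[frame(C,[.02,0.0,0])[0][:2],.0105],C[2])
```

```text
turn units -0.000 (0.0 deg) then tool shift [0.0002 0.     0.0901]
```

arm_command([
  [0,0,0.03,0],
  [0,0,0.03,0],
  [0,0,0.02,0],
  [0,0,0.007,0],
  [0,0,0,0],
  [0,0,0,0],
])

```text
time_s: 30.0
ee_pos: [0.5861, 0.063, 0.0147]
tcp_rot: [-0.0, 0.999, 0.036, 0.002]
force: [-0.3, 0.3, 1.3]
opening: 0.087
grasp_force: 0.0
```

Run:
```python
from h import *
C=np.load("case.npy")
goto(np.r_[frame(C,[.02,0.0,0])[0][:2],.0105],C[2])
```

```text
turn units -0.000 (0.0 deg) then tool shift [-0.0014  0.0009  0.0042]
```

arm_command([
  [-0.001,0,0.003,0],
  [0,0,0,0],
  [0,0,0,0],
])

```text
time_s: 30.3
ee_pos: [0.5837, 0.0627, 0.0102]
tcp_rot: [-0.0, 0.999, 0.036, 0.0]
force: [0.1, 0.2, 0.5]
opening: 0.0871
grasp_force: 0.0
```

arm_command([
  [0,0,0,0],
  [0,0,0,0],
  [0,0,0,0],
  [0,0,0,0],
  [0,0,0,0],
  [0,0,0,0],
  [0,0,-0.02,0],
  [0,0,-0.03,0],
  [0,0,-0.04,0],
  [0,0,-0.04,0],
  [0,0,0,0],
  [0,0,0,0],
], grip=1)

```text
time_s: 31.5
ee_pos: [0.5835, 0.0628, 0.1404]
tcp_rot: [-0.001, 0.999, 0.035, 0.001]
force: [-0.5, 0.5, -1.6]
opening: 0.0557
grasp_force: 30.0
```

Run:
```python
from h import *
C=np.load("case.npy");print(env.observe()["qpos"].round(2))
# rosette dir currently case -x = tool -x; want it to point to case -y: tool yaw = C+90deg (tool +x -> +y)
for dy,z in((.16,.14),): goto(np.r_[frame(C,[0.03,dy,0])[0][:2],z],C[2]+np.pi/2,half=False)
for dy,z in((.16,.14),): goto(np.r_[frame(C,[0.03,dy,0])[0][:2],z])
```

```text
[ 0.38  0.39 -0.2  -0.   -0.97  1.26]
turn units -1.048 (90.0 deg) then tool shift [0.159  0.0112 0.0004]
turn units 0.000 (0.0 deg) then tool shift [ 0.0111 -0.1591  0.0004]
```

arm_command([
  [-0.016,-0.032,0,0],
  [-0.016,-0.032,0,0],
  [-0.016,-0.032,0,0],
  [-0.016,-0.032,0,0],
  [-0.016,-0.032,0,0],
  [0,0,0,-0.0953],
  [0,0,0,-0.0953],
  [0,0,0,-0.0953],
  [0,0,0,-0.0953],
  [0,0,0,-0.0953],
  [0,0,0,-0.0953],
  [0,0,0,-0.0953],
  [0,0,0,-0.0953],
  [0,0,0,-0.0953],
  [0,0,0,-0.0953],
  [0,0,0,-0.0953],
  [0,0,0,0],
  [0,0,0,0],
])

```text
time_s: 33.3
ee_pos: [0.4916, 0.2161, 0.1383]
tcp_rot: [-0.0, 0.682, 0.731, -0.001]
force: [0.4, 0.8, -0.8]
opening: 0.0557
grasp_force: 30.0
```

Run:
```python
from h import *
C=np.load("case.npy");print(env.observe()["qpos"].round(2),env.observe()["opening"])
print("axis at corner D=13 (case y .089), axis z .066+3 -> tcp .050")
goto(np.r_[frame(C,[-.06,.089,0])[0][:2],.050],C[2]+np.pi/2)
im=eyes.snapshot("side"); cv2.imwrite("pics/s4.png",cv2.resize(im[150:390,230:470,::-1],None,fx=2.5,fy=2.5,interpolation=2))
```

```text
[ 0.72  0.32 -0.33 -0.   -0.93  2.5 ] 0.05572879517491947
axis at corner D=13 (case y .089), axis z .066+3 -> tcp .050
turn units -0.001 (0.1 deg) then tool shift [-0.0714  0.0019  0.0883]
```

View pics/s4.png

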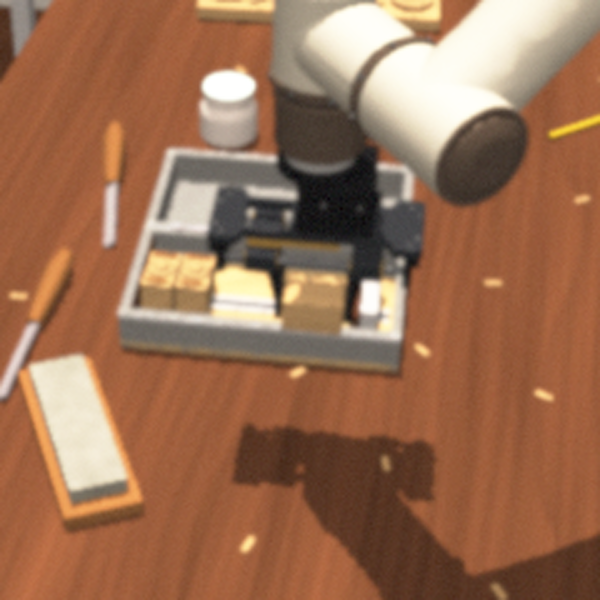

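The block (318,300) is held horizontally with its base face toward the camera (+y), so its rosette points to -y. Next I'll move it over the wall edge.

arm_command([
  [-0.024,0.001,0.02,0],
  [-0.024,0,0.02,0],
  [-0.023,0,0.02,0],
  [0,0,0.02,0],
  [0,0,0.008,0],
  [0,0,0,0],
  [0,0,0,0],
  [0,0,0,0],
])

```text
time_s: 34.15
ee_pos: [0.4992, 0.1467, 0.0527]
tcp_rot: [0.0, 0.681, 0.733, 0.001]
force: [-0.4, -0.0, -0.5]
opening: 0.0558
grasp_force: 30.0
```

Run:
```python
from h import *
C=np.load("case.npy");o=env.observe();print(o["force"])
goto(np.r_[frame(C,[-.06,.089,0])[0][:2],.050],C[2]+np.pi/2)
pr=None
for f in range(0,91,9):
    f=np.radians(f);q=np.array([.013*np.cos(f)+.021*np.sin(f),-.013*np.sin(f)+.021*np.cos(f)])
    if pr is not None: print(((q-pr)*[1,-1]).round(4),(q*1e3).round(1))
    pr=q
```

```text
[-0.41584876 -0.0147383  -0.49542178]
turn units 0.001 (-0.1 deg) then tool shift [-0.0016 -0.0007  0.0027]
[0.0031 0.0023] [16.1 18.7]
[0.0027 0.0028] [18.9 16. ]
[0.0023 0.0031] [21.1 12.8]
[0.0017 0.0035] [22.9  9.3]
[0.0012 0.0037] [24.   5.7]
[0.0006 0.0038] [24.6  1.8]
[-0.      0.0039] [24.6 -2. ]
[-0.0006  0.0038] [24.  -5.9]
[-0.0012  0.0037] [22.8 -9.6]
[-0.0018  0.0034] [ 21. -13.]
```

arm_command([
  [-0.001,0,0.0027,0],
  [0,0,0.003,0],
  [0,0,0,0],
  [0.0031,0,0.0023,0],
  [0.0027,0,0.0028,0],
  [0.0023,0,0.0031,0],
  [0.0017,0,0.0035,0],
  [0.0012,0,0.0037,0],
  [0,0,0,0],
])

```text
time_s: 35.05
ee_pos: [0.4972, 0.1557, 0.0296]
tcp_rot: [-0.0, 0.681, 0.732, -0.001]
force: [0.6, -0.3, -0.5]
opening: 0.0561
grasp_force: 30.0
```

Run:
```python
from h import *
C=np.load("case.npy");o=env.observe();print(o["force"],o["grasp_force"])
goto(np.r_[frame(C,[-.06,.076+.024,0])[0][:2],.0317],C[2]+np.pi/2)
im=eyes.snapshot("side"); cv2.imwrite("pics/s5.png",cv2.resize(im[210:310,290:420,::-1],None,fx=5.5,fy=5.5,interpolation=2))
```

```text
[ 0.60209681 -0.34132174 -0.50955404] 29.998566192592904
turn units 0.001 (-0.1 deg) then tool shift [ 0.0002  0.0007 -0.0021]
```

View pics/s5.png

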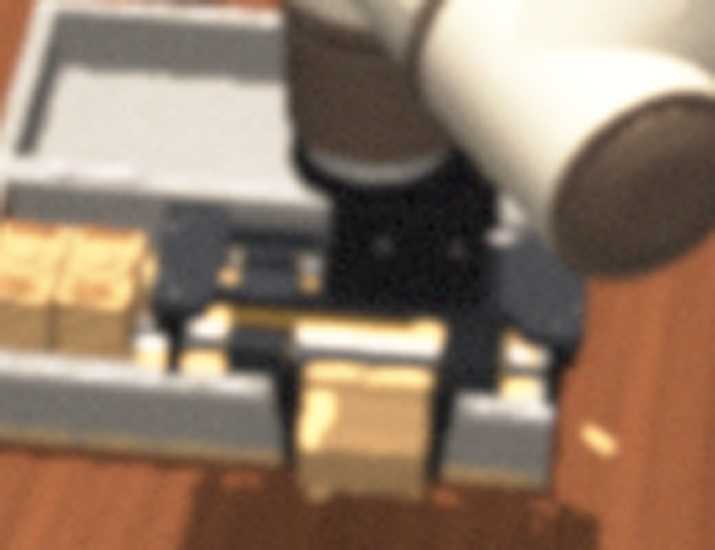

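The crop shows the block still horizontal and hanging just outside the wall (at (365,430)). Its end slid off without engaging, and the measured force is near zero. I'll raise it and overlap the wall more, then come down until I feel contact.

arm_command([
  [0,0,-0.015,0],
  [0,0,-0.015,0],
  [0,0,0,0],
  [-0.0125,0,0,0],
  [0,0,0,0],
  [0,0,0.01,0],
  [0,0,0.003,0],
  [0,0,0.002,0],
  [0,0,0,0],
  [0,0,0,0],
])

```text
time_s: 36.1
ee_pos: [0.4987, 0.1435, 0.0454]
tcp_rot: [0.0, 0.681, 0.732, -0.0]
force: [-1.3, -0.0, -1.5]
opening: 0.056
grasp_force: 30.0
```

Run:
```python
from h import *
C=np.load("case.npy");o=env.observe();print(o["force"],o["ee_pos"])
goto(np.r_[frame(C,[-.06,.0875,0])[0][:2],.047],C[2]+np.pi/2)
```

```text
[-1.31602407 -0.0245044  -1.52133045] [0.49873388 0.14345908 0.04540521]
turn units 0.001 (-0.1 deg) then tool shift [ 0.0001  0.     -0.0016]
```

arm_command([
  [0,0,0.002,0],
  [0,0,0,0],
  [0,0,0,0],
])

```text
time_s: 36.4
ee_pos: [0.4987, 0.1434, 0.0436]
tcp_rot: [0.0, 0.681, 0.732, 0.0]
force: [0.1, 0.9, -1.2]
opening: 0.0559
grasp_force: 30.0
```

arm_command([
  [0,0,0.002,0],
  [0,0,0,0],
  [0,0,0,0],
])

```text
time_s: 36.7
ee_pos: [0.499, 0.1435, 0.0421]
tcp_rot: [0.0, 0.681, 0.732, 0.0]
force: [-0.8, 0.3, 4.0]
opening: 0.0559
grasp_force: 30.0
```

arm_command([
  [0,0,0.002,0],
  [0,0,0,0],
  [0,0,0,0],
])

```text
time_s: 37.0
ee_pos: [0.499, 0.1435, 0.0418]
tcp_rot: [0.0, 0.681, 0.733, 0.0]
force: [-5.0, -0.2, 16.3]
opening: 0.0558
grasp_force: 30.0
```

Contact is at TCP z 0.042, so the grip axis is about 16.5 mm above the underside. Now I'll follow the arc around the wall edge.

arm_command([
  [0.0018,0,0.002,0],
  [0.002,0,0.0024,0],
  [0,0,0,0],
])

```text
time_s: 37.3
ee_pos: [0.499, 0.1463, 0.0381]
tcp_rot: [0.001, 0.68, 0.733, -0.0]
force: [-4.1, -3.7, 20.2]
opening: 0.0561
grasp_force: 30.0
```

arm_command([
  [0.0017,0,0.0027,0],
  [0.0013,0,0.0029,0],
  [0.0008,0,0.0031,0],
  [0,0,0,0],
])

```text
time_s: 37.7
ee_pos: [0.4999, 0.1515, 0.0299]
tcp_rot: [0.001, 0.68, 0.733, 0.002]
force: [-5.0, -1.2, 22.0]
opening: 0.0559
grasp_force: 30.0
```

arm_command([
  [0.0003,0,0.0032,0],
  [-0.0002,0,0.0032,0],
  [-0.0007,0,0.0031,0],
  [0,0,0,0],
])

```text
time_s: 38.1
ee_pos: [0.5004, 0.1526, 0.0206]
tcp_rot: [0.001, 0.68, 0.733, 0.003]
force: [-7.4, 5.2, 21.4]
opening: 0.0558
grasp_force: 30.0
```

Run:
```python
from h import *
C=np.load("case.npy");o=env.observe();print(o["force"],o["ee_pos"])
goto(np.r_[frame(C,[-.06,.0762+.0193,0])[0][:2],.0202],C[2]+np.pi/2)
im=eyes.snapshot("side"); cv2.imwrite("pics/s6.png",cv2.resize(im[210:310,290:420,::-1],None,fx=5.5,fy=5.5,interpolation=2))
```

```text
[-7.37725271  5.21619997 21.44987219] [0.50042748 0.15255538 0.02060073]
turn units 0.002 (-0.2 deg) then tool shift [-0.0009 -0.0023  0.0004]
```

View pics/s6.png

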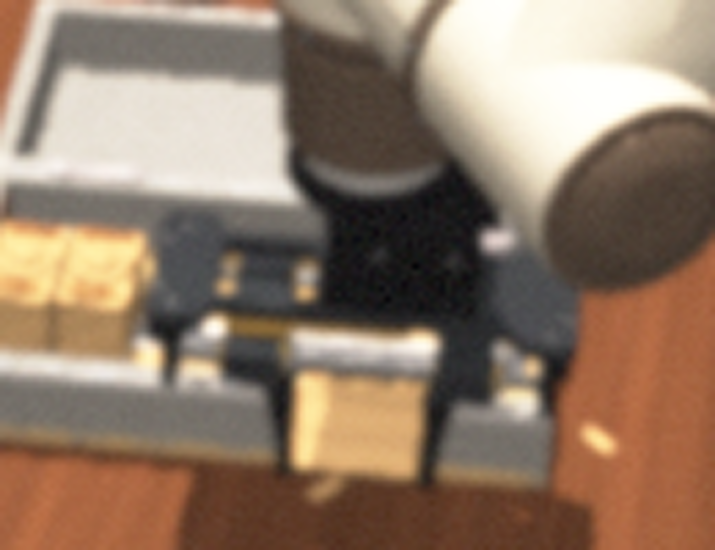

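The held block now shows a large, lit face outward (rows 375–470), so it is rotating and has roughly 70° done. I'll finish the arc and press it flush against the wall.

arm_command([
  [-0.0012,0,0.0029,0],
  [-0.0016,0,0.0027,0],
  [-0.001,0,0.002,0],
  [-0.001,0,0,0],
  [0,0,0,0],
])

```text
time_s: 38.65
ee_pos: [0.5009, 0.1502, 0.0131]
tcp_rot: [0.0, 0.68, 0.733, 0.005]
force: [-11.7, 15.5, 21.3]
opening: 0.0564
grasp_force: 30.0
```

Run:
```python
from h import *
C=np.load("case.npy");o=env.observe();print(o["force"],o["ee_pos"])
goto(np.r_[frame(C,[-.06,.0762+.0165,0])[0][:2],.013],C[2]+np.pi/2)
im=eyes.snapshot("side"); cv2.imwrite("pics/s7.png",cv2.resize(im[230:310,320:400,::-1],None,fx=7,fy=7,interpolation=2))
```

```text
[-11.7301666   15.52078531  21.28290213] [0.50086946 0.15022624 0.0130651 ]
turn units 0.002 (-0.2 deg) then tool shift [-0.0013 -0.0026  0.0001]
```

View pics/s7.png

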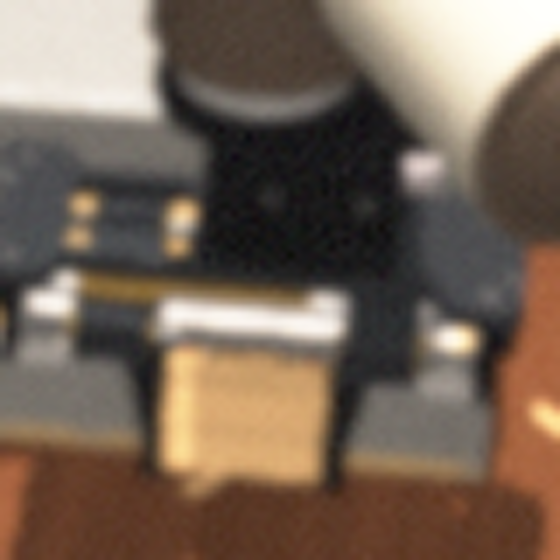

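arm_command([
  [0.003,0,0,0],
  [0,0,0.003,0],
  [0,0,0.003,0],
  [0,0,0,0],
  [0,0,0,0],
])

```text
time_s: 39.2
ee_pos: [0.5019, 0.1525, 0.0051]
tcp_rot: [0.001, 0.68, 0.733, 0.005]
force: [-0.8, 9.2, 5.1]
opening: 0.0559
grasp_force: 30.0
```

arm_command([
  [0,0,0,0],
  [0,0,0,0],
  [0,0,0,0],
  [0,0,0,0],
  [0,0,-0.02,0],
  [0,0,-0.04,0],
  [0,0,-0.04,0],
  [0,0,-0.04,0],
  [0,0,-0.04,0],
  [0.03,-0.04,0,0],
  [0,-0.04,0,0],
  [0,0,0,0],
], grip=0)

```text
time_s: 40.4
ee_pos: [0.4119, 0.1709, 0.183]
tcp_rot: [-0.001, 0.68, 0.733, -0.001]
force: [0.2, -0.7, 1.1]
opening: 0.0868
grasp_force: 0.0
```

```bash
sed -i 's/abs(l\[1\])<.08/abs(l[1])<.07/' look.py; python3 look.py
python3 - <<'E'
from h import *
im=eyes.snapshot("side"); a=cv2.resize(im[210:310,290:420,::-1],(520,400),interpolation=2)
im=eyes.snapshot("top"); b=cv2.resize(im[190:350,120:280,::-1],(280,280),interpolation=2)
o=np.zeros((400,800,3),np.uint8); o[:,:520]=a; o[:280,520:]=b
cv2.imwrite("pics/s8.png",o)
E
```

```text
blk 0.91 [493. 336.] [ 0.433  -0.3519 -0.4985]   -0.57 0.95
blk 0.78 [261. 311.] [0.4824 0.1467 1.5963]   1.525 0.686
blk 0.76 [301. 237.] [0.6418 0.0674 0.0231] IN CASE [0.0773 0.0013] -0.048 0.868
blk 0.57 [300. 219.] [0.6799 0.0683 0.0259] IN CASE [ 0.1153 -0.0005] -0.046 0.907
tcp [0.4157 0.1724 0.1836] 1.645 [ 0.76  0.12 -0.46  0.   -0.99  2.46]
```

View pics/s8.png

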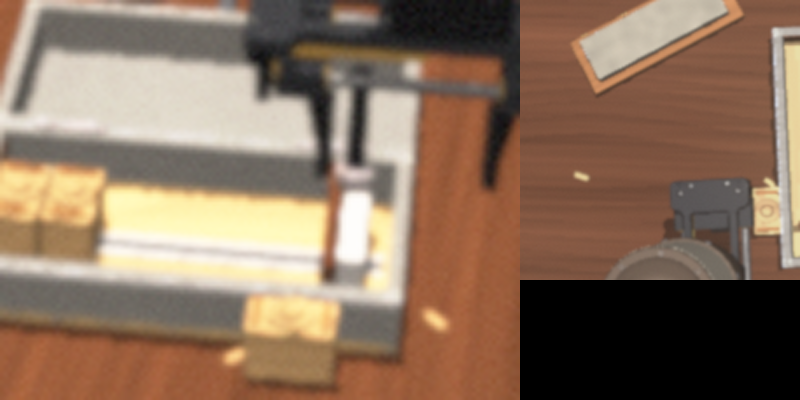

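The side crop shows the block standing rosette up at (292,340), just outside the wall. I'll fit it from the side camera and regrip it at its centre.

Run:
```python
from h import *
C=np.load("case.npy"); c,s=np.cos(C[2]),np.sin(C[2]); Ri=np.array([[c,s],[-s,c]])
eyes.snapshot("side")
for e in eyes.outline_of("side","block0"):
    ys,xs=np.nonzero(e["mask"]); w=unproj("side",[xs.mean(),ys.mean()],.025); l=Ri@(w[:2]-C[:2])
    inc=abs(l[1])<.07 and abs(l[0])<.14
    r,i=fit("side",e["mask"],BLK+[0,0,.008*inc],(w[0],w[1],np.arange(0,3,.5)),S=3)
    print(round(e["p"],2),r.round(4),"case",(Ri@(r[:2]-C[:2])).round(4),((r[2]-C[2]+np.pi/2)%np.pi-np.pi/2).round(3),round(i,3))
goto(np.r_[frame(C,[-.057,.0945,0])[0][:2],.10],C[2]+np.pi/2)
```

```text
0.76 [0.4808 0.1479 1.6725] case [-0.0776  0.0932] -1.541 0.827
0.62 [0.6388 0.0634 3.2298] case [ 0.074  -0.0025] 0.017 0.901
turn units 0.000 (-0.0 deg) then tool shift [-0.0279  0.0824  0.0831]
```

arm_command([
  [-0.0142,0.0315,0,0],
  [-0.0142,0.0315,0,0],
  [0,0,0.03,0],
  [0,0,0.03,0],
  [0,0,0.023,0],
  [0,0,0,0],
  [0,0,0,0],
  [0,0,0,0],
])

```text
time_s: 41.5
ee_pos: [0.4825, 0.1494, 0.1016]
tcp_rot: [0.0, 0.681, 0.732, 0.001]
force: [0.6, 0.4, 0.2]
opening: 0.0871
grasp_force: 0.0
```

Run:
```python
from h import *
C=np.load("case.npy")
goto(np.r_[frame(C,[-.0765,.094,0])[0][:2],.012],C[2]+np.pi/2)
```

```text
turn units 0.001 (-0.1 deg) then tool shift [-0.0005 -0.0007  0.0896]
```

arm_command([
  [0,0,0.03,0],
  [0,0,0.02,0],
  [0,0,0,0],
  [0,0,0.02,0],
  [0,0,0.018,0],
  [0,0,0,0],
  [0,0,0,0],
])

```text
time_s: 42.2
ee_pos: [0.4823, 0.1495, 0.0139]
tcp_rot: [0.0, 0.681, 0.733, 0.001]
force: [1.4, 0.5, 0.3]
opening: 0.0868
grasp_force: 0.0
```

arm_command([
  [0,0,0,0],
  [0,0,0,0],
  [0,0,0,0],
  [0,0,0,0],
  [0,0,0,0],
  [0,0,0,0],
  [0,0,-0.01,0],
  [0.01,0,-0.02,0],
  [0.02,0,-0.04,0],
  [0.02,0,-0.04,0],
  [0.02,0,-0.04,0],
  [0,0,0,0],
], grip=1)

```text
time_s: 43.4
ee_pos: [0.4794, 0.2227, 0.1692]
tcp_rot: [0.002, 0.68, 0.734, 0.007]
force: [-0.3, 0.1, -0.6]
opening: 0.0554
grasp_force: 30.0
```

Run:
```python
from h import *
C=np.load("case.npy");print(env.observe()["opening"])
goto(np.r_[frame(C,[.041,.0,0])[0][:2],.18],C[2])
goto(np.r_[frame(C,[.041,.0,0])[0][:2],.18])
```

```text
0.055434823285994965
turn units -1.044 (89.7 deg) then tool shift [-0.1146 -0.1678 -0.0108]
turn units 0.000 (0.0 deg) then tool shift [-0.1684  0.1138 -0.0108]
```

arm_command([
  [0,0,0,0.0953],
  [0,0,0,0.0953],
  [0,0,0,0.0953],
  [0,0,0,0.0953],
  [0,0,0,0.0953],
  [0,0,0,0.0953],
  [0,0,0,0.0953],
  [0,0,0,0.0953],
  [0,0,0,0.0953],
  [0,0,0,0.0953],
  [0,0,0,0.0953],
  [0.0191,0.028,0,0],
  [0.0191,0.028,0,0],
  [0.0191,0.028,0,0],
  [0.0191,0.028,0,0],
  [0.0191,0.028,0,0],
  [0.0191,0.028,0,0],
  [0,0,0,0],
  [0,0,0,0],
])

```text
time_s: 45.3
ee_pos: [0.6017, 0.0583, 0.1615]
tcp_rot: [0.0, 0.999, 0.035, -0.001]
force: [0.2, 0.3, -1.3]
opening: 0.0558
grasp_force: 30.0
```

arm_command([
  [0,0,0.03,0],
  [0,0,0.03,0],
  [0,0,0,0],
  [0,0,0,0],
])

```text
time_s: 45.7
ee_pos: [0.602, 0.0598, 0.1027]
tcp_rot: [0.0, 0.999, 0.036, -0.0]
force: [0.5, 1.2, 1.7]
opening: 0.0554
grasp_force: 30.0
```

Run:
```python
from h import *
C=np.load("case.npy");print(env.observe()["opening"])
goto(np.r_[frame(C,[.037,.0,0])[0][:2],.022],C[2])
# held block fit from side
eyes.snapshot("side")
for e in eyes.outline_of("side","block0"): print(round(e["p"],2),np.round(e["extent"]))
```

```text
0.05541956441574016
turn units 0.001 (-0.1 deg) then tool shift [-0.     -0.0034  0.0807]
0.88 [298. 249.  18.  27.]
0.83 [284. 252.  19.  26.]
0.6 [392. 184.  20.  20.]
0.52 [326. 244.   4.   8.]
```

arm_command([
  [0,-0.003,0.02,0],
  [0,0,0.03,0],
  [0,0,0.015,0],
  [0,0,0,0],
])

```text
time_s: 46.2
ee_pos: [0.6014, 0.0623, 0.0366]
tcp_rot: [0.0, 0.999, 0.036, -0.001]
force: [-0.5, -0.5, -0.5]
opening: 0.0558
grasp_force: 30.0
```

arm_command([
  [0,0,0.007,0],
  [0,0,0.003,0],
  [0,0,0.002,0],
  [0,0,0,0],
  [0,0,0,0],
])

```text
time_s: 46.7
ee_pos: [0.6025, 0.0623, 0.0258]
tcp_rot: [-0.0, 0.999, 0.036, 0.0]
force: [-0.2, 1.2, -1.5]
opening: 0.0559
grasp_force: 30.0
```

arm_command([
  [0,0,0.003,0],
  [0,0,0,0],
  [0,0,0,0],
])

```text
time_s: 47.0
ee_pos: [0.6021, 0.0622, 0.0223]
tcp_rot: [0.0, 0.999, 0.036, -0.0]
force: [-0.0, -0.3, -2.0]
opening: 0.0559
grasp_force: 30.0
```

arm_command([
  [0,0,0,0],
  [0,0,0,0],
  [0,0,0,0],
  [0,0,0,0],
  [0,0,-0.02,0],
  [0,0,-0.04,0],
  [0,0,-0.04,0],
  [0,0,-0.04,0],
  [0,0,-0.04,0],
  [0,0.045,0,0],
  [0,0.045,0,0],
  [0,0.045,0,0],
  [0,0.045,0,0],
  [0,0.045,0,0],
  [-0.045,0.02,0,0],
  [-0.045,0.02,0,0],
  [-0.045,0.02,0,0],
  [0,0,0,0],
], grip=0)

```text
time_s: 48.8
ee_pos: [0.4826, -0.2333, 0.2025]
tcp_rot: [-0.0, 0.999, 0.033, -0.001]
force: [0.4, 0.3, 0.9]
opening: 0.0871
grasp_force: 0.0
```

```bash
python3 look.py; python3 -c "
from h import *
goto((.4335,-.351,.12),-.472)"
```

```text
blk 0.80 [300. 236.] [0.6418 0.0666 0.026 ] IN CASE [0.0772 0.0005] -0.045 0.939
blk 0.76 [303. 255.] [0.6021 0.0621 0.0909] IN CASE [ 0.0373 -0.0011] 0.019 0.927
blk 0.57 [300. 219.] [0.6804 0.0688 3.1603] IN CASE [ 1.159e-01 -1.000e-04] -0.053 0.879
blk 0.56 [496. 345.] [ 0.4163 -0.347  -0.2154]   -0.287 0.157
tcp [ 0.4871 -0.2323  0.203 ] 0.07 [-0.14  0.25 -0.23  0.   -1.08  1.78]
turn units 0.361 (-31.0 deg) then tool shift [0.0062 0.1301 0.083 ]
```

Run:
```python
from h import *
eyes.snapshot("side")
for e in eyes.outline_of("side","block0"):
    ys,xs=np.nonzero(e["mask"]); w=unproj("side",[xs.mean(),ys.mean()],.025)
    if w[1]<-.2:
        r,i=fit("side",e["mask"],BLK,(w[0],w[1],np.arange(0,3,.5)),S=3); print(round(e["p"],2),r.round(4),i)
```

```text
0.62 [ 0.4314 -0.3499  2.7211] 0.9097196942118675
```

arm_command([
  [0,0,0,0.0903],
  [0,0,0,0.0903],
  [0,0,0,0.0903],
  [0,0,0,0.0903],
  [0.0015,0.0325,0.01,0],
  [0.0015,0.0325,0.01,0],
  [0.0015,0.0325,0.01,0],
  [0.0015,0.0325,0.01,0],
  [0,0,0.03,0],
  [0,0,0.03,0],
  [0,0,0,0],
  [0,0,0,0],
  [0,0,0,0],
])

```text
time_s: 50.3
ee_pos: [0.4361, -0.3505, 0.104]
tcp_rot: [0.001, 0.973, -0.232, 0.002]
force: [0.5, -0.5, -0.1]
opening: 0.0872
grasp_force: 0.0
```

```bash
python3 -c "
from h import *
goto((.4335,-.351,.012),-.472)"
```

```text
turn units 0.002 (-0.2 deg) then tool shift [-0.002   0.0016  0.092 ]
```

arm_command([
  [-0.002,0.0015,0.03,0],
  [0,0,0.03,0],
  [0,0,0.02,0],
  [0,0,0.01,0],
  [0,0,0,0],
  [0,0,0,0],
  [0,0,0,0],
])

```text
time_s: 51.0
ee_pos: [0.4329, -0.3511, 0.0139]
tcp_rot: [0.0, 0.972, -0.233, 0.002]
force: [-0.9, -0.5, 0.1]
opening: 0.087
grasp_force: 0.0
```

arm_command([
  [0,0,0,0],
  [0,0,0,0],
  [0,0,0,0],
  [0,0,0,0],
  [0,0,0,0],
  [0,0,0,0],
  [0,0,-0.02,0],
  [0,0,-0.03,0],
  [0,0,-0.04,0],
  [0,0,-0.04,0],
  [0,0,-0.04,0],
  [0,0,0,0],
  [0,0,0,0],
], grip=1)

```text
time_s: 52.3
ee_pos: [0.4318, -0.3504, 0.183]
tcp_rot: [-0.0, 0.972, -0.233, 0.001]
force: [-0.5, -0.6, -2.2]
opening: 0.0559
grasp_force: 30.0
```

```bash
python3 -c "
from h import *
C=np.load('case.npy')
goto(np.r_[frame(C,[-.005,0,0])[0][:2],.18],C[2])"
```

```text
turn units -0.362 (31.1 deg) then tool shift [ 0.1571 -0.4004  0.003 ]
```

arm_command([
  [0,0,0,-0.0905],
  [0,0,0,-0.0905],
  [0,0,0,-0.0905],
  [0,0,0,-0.0905],
  [0.0121,-0.0308,0,0],
  [0.0121,-0.0308,0,0],
  [0.0121,-0.0308,0,0],
  [0.0121,-0.0308,0,0],
  [0.0121,-0.0308,0,0],
  [0.0121,-0.0308,0,0],
  [0.0121,-0.0308,0,0],
  [0.0121,-0.0308,0,0],
  [0.0121,-0.0308,0,0],
  [0.0121,-0.0308,0,0],
  [0.0121,-0.0308,0,0],
  [0.0121,-0.0308,0,0],
  [0.0121,-0.0308,0,0],
  [0,0,0.04,0],
  [0,0,0.04,0],
  [0,0,0,0],
])

```text
time_s: 54.3
ee_pos: [0.5538, 0.0587, 0.095]
tcp_rot: [0.002, 0.999, 0.036, -0.008]
force: [-0.4, 0.3, -0.5]
opening: 0.0562
grasp_force: 30.0
```

arm_command([
  [0,0,0.02,0],
  [0,0,0,0],
  [0,0,0,0],
])

```text
time_s: 54.6
ee_pos: [0.56, 0.0599, 0.0831]
tcp_rot: [0.0, 0.999, 0.036, 0.0]
force: [0.9, 0.3, -0.8]
opening: 0.0556
grasp_force: 30.0
```

```bash
python3 -c "
from h import *
C=np.load('case.npy');print(env.observe()['opening'])
goto(np.r_[frame(C,[-.005,0,0])[0][:2],.022],C[2])"
```

```text
0.05564648127528563
turn units 0.001 (-0.1 deg) then tool shift [-0.0001 -0.0003  0.0611]
```

arm_command([
  [0,0,0.03,0],
  [0,0,0.015,0],
  [0,0,0.01,0],
  [0,0,0.004,0],
  [0,0,0,0],
  [0,0,0,0],
  [0,0,0,0],
])

```text
time_s: 55.3
ee_pos: [0.5604, 0.0603, 0.0244]
tcp_rot: [-0.0, 0.999, 0.036, 0.001]
force: [-0.1, -0.1, -1.1]
opening: 0.056
grasp_force: 30.0
```

Next I'll lower the last 2 mm, release, and move clear toward -x and -y for a look. The lever's top is at z 0.133, so I stay high.

arm_command([
  [0,0,0.002,0],
  [0,0,0,0],
  [0,0,0,0],
])

```text
time_s: 55.6
ee_pos: [0.5597, 0.0601, 0.0214]
tcp_rot: [0.0, 0.999, 0.036, 0.0]
force: [-0.1, 0.3, -1.0]
opening: 0.0558
grasp_force: 30.0
```

arm_command([
  [0,0,0,0],
  [0,0,0,0],
  [0,0,0,0],
  [0,0,0,0],
  [0,0,-0.02,0],
  [0,0,-0.04,0],
  [0,0,-0.04,0],
  [0,0,-0.04,0],
  [0,0,-0.04,0],
  [0,0.045,0,0],
  [0,0.045,0,0],
  [0,0.045,0,0],
  [0,0.045,0,0],
  [0,0.045,0,0],
  [0,0,0,0],
], grip=0)

```text
time_s: 57.1
ee_pos: [0.5756, -0.1689, 0.2009]
tcp_rot: [0.0, 0.999, 0.033, -0.0]
force: [0.0, -0.2, 0.0]
opening: 0.087
grasp_force: 0.0
```

```bash
python3 look.py
python3 - <<'E'
from h import *
C=np.load("case.npy"); c,s=np.cos(C[2]),np.sin(C[2]); Ri=np.array([[c,s],[-s,c]])
im=eyes.snapshot("top"); 
for l in("stop","lever"):
    print(l,[(round(e["p"],2),np.round(e["extent"])) for e in eyes.outline_of("top",l)][:2])
# dark lever tip pixels near stop
q=proj("top",frame(C,[-.11,-.035,.133]))[0]; print("pred tip",q)
u,v=map(int,q); g=im[v-14:v+14,u-14:u+20].max(2); ys,xs=np.nonzero(g<60); print("dark",xs.min()+u-14,xs.max()+u-14,ys.min()+v-14,ys.max()+v-14,len(xs))
p=np.array([xs.mean()+u-14,ys.mean()+v-14]); 
for z in(.1,.116,.133): print(z,Ri@(unproj("top",p,z)[:2]-C[:2]))
cv2.imwrite("pics/t9.png",cv2.resize(im[190:350,250:400,::-1],None,fx=4,fy=3.7,interpolation=2))
E
```

```text
blk 0.89 [302. 274.] [0.5608 0.0603 3.159 ] IN CASE [-0.004  0.   ] -0.054 0.889
blk 0.74 [293. 236.] [0.6444 0.0854 1.9493] IN CASE [0.0812 0.0191] -1.264 0.345
blk 0.70 [294. 256.] [0.5974 0.0796 2.0387] IN CASE [0.0338 0.0166] -1.174 0.355
blk 0.65 [396. 173.] [ 0.7998 -0.1848  0.4849]   0.413 0.361
stop [(0.88, array([279., 314.,  40.,  15.]))]
lever [(0.23, array([222., 159.,  99.,  15.]))]
pred tip [322.91487901 324.27810139]Traceback (most recent call last):
  File "look.py", line 7, in <module>
    r,i=fit("top",m,pts,(w[0],w[1],np.arange(0,3.1,.5)),S=3)
        ~~~^^^^^^^^^^^^^^^^^^^^^^^^^^^^^^^^^^^^^^^^^^^^^^^^^
  File "h.py", line 31, in fit
    r=minimize(cost,s[0],method="Nelder-Mead",options=dict(initial_simplex=s,xatol=1e-4,fatol=1e-4))
    res = _minimize_neldermead(fun, x0, args, callback, bounds=bounds,
                               **options)
    fxcc = func(xcc)
    fx = function(np.copy(x), *(wrapper_args + args))
  File "h.py", line 25, in cost
    q=proj(cam,frame(p,pts)); q=cv2.convexHull(((q-o+.5)*S*16-8).round().astype(np.int32))
  File "h.py", line 6, in proj
    c=eyes.calibration(cam); T=c["camera_from_world"]
ValueError: time passes only in moves, steps and waits
Traceback (most recent call last):
ValueError: zero-size array to reduction operation minimum which has no identity
```

arm_command([
  [-0.04,0.02,0,0],
  [-0.04,0.02,0,0],
  [-0.04,0.02,0,0],
  [-0.03,0,0,0],
  [0,0,0,0.0953],
  [0,0,0,0.0953],
  [0,0,0,0.0953],
  [0,0,0,0.0953],
  [0,0,0,0.0953],
  [0,0,0,0.0953],
  [0,0,0,0.0953],
  [0,0,0,0.0953],
  [0,0,0,0.0953],
  [0,0,0,0.0953],
  [0,0,0,0.0953],
  [0,0,0,0],
])

```text
time_s: 58.95
ee_pos: [0.431, -0.2339, 0.2016]
tcp_rot: [-0.0, 0.732, -0.681, 0.0]
force: [-0.2, 0.8, -0.5]
opening: 0.0869
grasp_force: 0.0
```

```bash
sed -i 's/^def proj/_c={n:eyes.calibration(n) for n in ("top","side")}\ndef proj/; s/c=eyes.calibration(cam)/c=_c[cam]/' h.py; python3 look.py
python3 - <<'E'
from h import *
C=np.load("case.npy"); c,s=np.cos(C[2]),np.sin(C[2]); Ri=np.array([[c,s],[-s,c]])
im=eyes.snapshot("top"); cv2.imwrite("pics/t9.png",cv2.resize(im[190:350,250:400,::-1],None,fx=4,fy=3.7,interpolation=2))
q=proj("top",frame(C,[-.105,-.035,.1]))[0]
u,v=map(int,q); g=im[v-14:v+14,u-14:u+22].max(2); ys,xs=np.nonzero(g<70); print("pred",q,"min",g.min(),len(xs))
if len(xs):
  print("dark",xs.min()+u-14,xs.max()+u-14,ys.min()+v-14,ys.max()+v-14)
  p=np.array([xs.max()+u-14-2,ys.mean()+v-14]); 
  for z in(.1,.133): print(z,Ri@(unproj("top",p,z)[:2]-C[:2]))
goto(np.r_[frame(C,[-.109,-.035,0])[0][:2],.20],C[2]-np.pi/2,half=False)
E
```

```text
blk 0.92 [301. 236.] [0.6419 0.0656 0.0429] IN CASE [ 0.0772 -0.0004] -0.029 0.938
blk 0.64 [300. 219.] [ 6.802e-01  6.860e-02 -3.000e-04] IN CASE [ 0.1157 -0.0002] -0.072 0.914
blk 0.59 [302. 255.] [0.6024 0.0625 0.0186] IN CASE [ 0.0376 -0.0007] -0.053 0.933
blk 0.58 [303. 274.] [0.5614 0.0602 0.0286] IN CASE [-0.0034 -0.0001] -0.043 0.935
tcp [ 0.4309 -0.2342  0.2016] -1.495 [-0.17  0.17 -0.35 -0.   -1.05  0.24]
pred [322.50337023 321.29530789] min 60 32
dark 323 330 320 323
0.1 [-0.10602218 -0.04595063]
0.133 [-0.10521355 -0.04514525]
turn units 0.002 (-0.2 deg) then tool shift [-0.2496 -0.0457  0.0015]
```

View pics/t9.png

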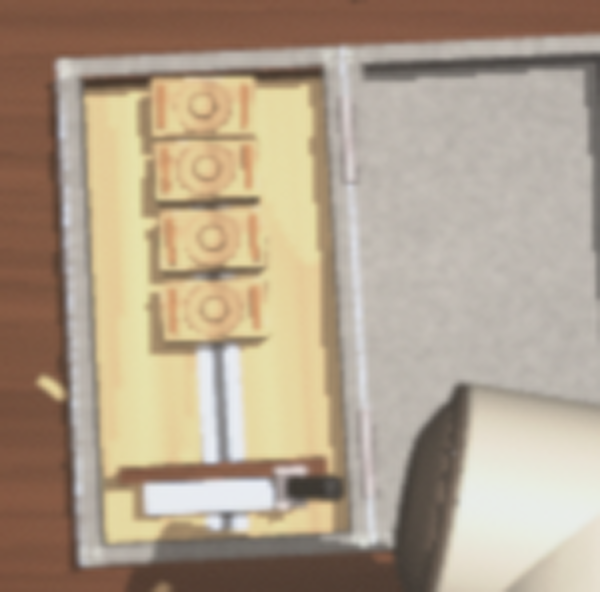

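All four blocks stand rosette up, at crop y 107, 168, 240 and 310. The stop's face is near crop row 468, and the lever, at (315,488), leans slightly to the hinge side. Next I'll pinch the lever.

arm_command([
  [-0.0408,-0.0081,0,0],
  [-0.0408,-0.0081,0,0],
  [-0.0408,-0.0081,0,0],
  [-0.0408,-0.0081,0,0],
  [-0.0408,-0.0081,0,0],
  [-0.0408,-0.0081,0,0],
  [0,0,0,0],
  [0,0,0,0],
])

```text
time_s: 59.9
ee_pos: [0.4618, 0.0137, 0.2013]
tcp_rot: [0.0, 0.733, -0.68, -0.0]
force: [0.2, -0.2, -0.4]
opening: 0.087
grasp_force: 0.0
```

arm_command([
  [0,0,0.03,0],
  [0,0,0.03,0],
  [0,0,0.03,0],
  [0,0,0.019,0],
  [0,0,0,0],
  [0,0,0,0],
])

```text
time_s: 60.5
ee_pos: [0.4621, 0.0119, 0.0927]
tcp_rot: [0.0, 0.732, -0.682, 0.0]
force: [-0.8, 0.7, 0.7]
opening: 0.0871
grasp_force: 0.0
```

```bash
python3 -c "
from h import *
C=np.load('case.npy');print(env.observe()['force'])
goto(np.r_[frame(C,[-.106,-.04,0])[0][:2],.091],C[2]-np.pi/2)"
```

```text
[-0.83463459  0.6724049   0.71866062]
turn units -0.001 (0.1 deg) then tool shift [-0.0012  0.0001  0.0017]
```

arm_command([
  [0,0,0,0],
  [0,0,0,0],
  [0,0,0,0],
  [0,0,0,0],
  [0,0,0,0],
  [0,0,0,0],
  [0,0,0,0],
  [0,0,0,0],
  [0,0,0,0],
  [0,0,0,0],
], grip=1)

```text
time_s: 61.5
ee_pos: [0.4618, 0.0126, 0.0923]
tcp_rot: [0.0, 0.732, -0.682, -0.0]
force: [0.8, -0.3, -0.8]
opening: 0.0149
grasp_force: 0.0
```

arm_command([
  [0,0,0,0],
  [0,0,0,0],
  [0,0,0,0],
  [0,0,0,0],
])

```text
time_s: 61.9
ee_pos: [0.4615, 0.0125, 0.0923]
tcp_rot: [0.0, 0.732, -0.682, -0.0]
force: [-2.3, 1.3, 0.9]
opening: 0.0127
grasp_force: 30.0
```

arm_command([
  [0,-0.007,0,0],
  [0,-0.007,0,0],
  [0,-0.007,0,0],
  [0,-0.007,0,0],
  [0,-0.007,0,0],
  [0,-0.007,0,0],
  [0,-0.007,0,0],
  [0,-0.007,0,0],
  [0,-0.005,0,0],
  [0,-0.005,0,0],
  [0,-0.003,0,0],
  [0,-0.003,0,0],
  [0,-0.003,0,0],
  [0,-0.003,0,0],
  [0,0,0,0],
  [0,0,0,0],
])

```text
time_s: 63.5
ee_pos: [0.5399, 0.0181, 0.0923]
tcp_rot: [-0.0, 0.732, -0.682, 0.0]
force: [-2.2, -2.4, 0.4]
opening: 0.0122
grasp_force: 30.0
```

```bash
cat > st.py <<'E'
from h import *
C=np.load("case.npy"); c,s=np.cos(C[2]),np.sin(C[2]); Ri=np.array([[c,s],[-s,c]]); o=env.observe()
print("case xy",(Ri@(o["ee_pos"][:2]-C[:2])).round(4),"z",o["ee_pos"][2].round(4),"F case",(Ri@o["force"][:2]).round(1),o["force"][2].round(1),"open",o["opening"].round(4),"yawrel",round(tool()[2]-C[2],3),"t",o["time_s"])
E
python3 st.py; python3 look.py
```

```text
blk 0.56 [300. 219.] [0.6815 0.0684 3.1588] IN CASE [ 0.117  -0.0005] -0.054 0.904
blk 0.50 [296. 249.] [0.5961 0.0697 1.8977] IN CASE [0.0319 0.0069] -1.315 0.227
blk 0.50 [295. 237.] [0.6342 0.0769 1.7499] IN CASE [0.0703 0.0113] -1.463 0.491
tcp [0.5399 0.0181 0.0923] -1.5 [ 0.33  0.38 -0.37  0.   -0.82 -0.26]Traceback (most recent call last):
  File "st.py", line 3, in <module>
    print("case xy",(Ri@(o["ee_pos"][:2]-C[:2])).round(4),"z",o["ee_pos"][2].round(4),"F case",(Ri@o["force"][:2]).round(1),o["force"][2].round(1),"open",o["opening"].round(4),"yawrel",round(tool()[2]-C[2],3),"t",o["time_s"])
                                                                                                                                                          ^^^^^^^^^^^^^^^^^^
AttributeError: 'float' object has no attribute 'round'
```

arm_command([
  [0,-0.002,0,0],
  [0,-0.002,0,0],
  [0,-0.002,0,0],
  [0,-0.002,0,0],
  [0,-0.001,0,0],
  [0,0,0,0],
  [0,0,0,0],
  [0,0,0,0],
])

```text
time_s: 64.4
ee_pos: [0.5481, 0.0187, 0.0923]
tcp_rot: [0.001, 0.732, -0.682, -0.0]
force: [-5.0, -0.8, 4.1]
opening: 0.0126
grasp_force: 30.0
```

arm_command([
  [0,-0.001,0,0],
  [0,-0.001,0,0],
  [0,0,0,0],
  [0,0,0,0],
])

```text
time_s: 64.8
ee_pos: [0.55, 0.0188, 0.0923]
tcp_rot: [0.001, 0.732, -0.682, -0.001]
force: [-5.9, -1.8, 2.8]
opening: 0.0125
grasp_force: 30.0
```

```bash
sed -i 's/o\["opening"\].round(4)/round(o["opening"],4)/' st.py; python3 st.py
```

```text
case xy [-0.0178 -0.0406] z 0.0923 F case [-6.  -1.4] 2.8 open 0.0125 yawrel -1.572 t 64.8
```

arm_command([
  [0,-0.001,0,0],
  [0,0,0,0],
  [0,0,0,0],
])

```text
time_s: 65.1
ee_pos: [0.5509, 0.0189, 0.0923]
tcp_rot: [0.001, 0.732, -0.682, -0.001]
force: [-5.9, -1.7, 2.8]
opening: 0.0129
grasp_force: 30.0
```

arm_command([
  [0,-0.001,0,0],
  [0,0,0,0],
  [0,0,0,0],
])

```text
time_s: 65.4
ee_pos: [0.551, 0.0188, 0.0922]
tcp_rot: [0.001, 0.731, -0.682, -0.001]
force: [-7.3, -0.8, 5.4]
opening: 0.0124
grasp_force: 30.0
```

arm_command([
  [0,-0.001,0,0],
  [0,0,0,0],
  [0,0,0,0],
])

```text
time_s: 65.7
ee_pos: [0.5511, 0.0188, 0.0922]
tcp_rot: [0.002, 0.731, -0.682, -0.002]
force: [-9.8, -0.3, 6.5]
opening: 0.0121
grasp_force: 30.0
```

```bash
python3 st.py
```

```text
case xy [-0.0167 -0.0407] z 0.0922 F case [-9.8  0.4] 6.5 open 0.0121 yawrel -1.572 t 65.7
```

The drag has stalled at lever x = -0.0167, where -0.017 is expected, and the force is rising, so the row is tight. Now I'll swing the pinched lever toward +y.

arm_command([
  [0,0.0012,0,0],
  [-0.0067,0,-0.0003,0],
  [-0.007,0,0.0006,0],
  [-0.0069,0,0.0014,0],
  [-0.0066,0,0.0022,0],
  [-0.0064,0,0.003,0],
  [-0.0059,0,0.0038,0],
  [-0.0054,0,0.0044,0],
  [-0.0048,0,0.0051,0],
  [-0.0042,0,0.0057,0],
  [-0.0026,0,0.0043,0],
  [0,0,0,0],
  [0,0,0,0],
])

```text
time_s: 67.0
ee_pos: [0.5476, 0.0812, 0.0658]
tcp_rot: [-0.003, 0.732, -0.681, -0.002]
force: [-22.4, 22.2, 25.0]
opening: 0.0118
grasp_force: 30.1
```

```bash
python3 st.py
```

```text
case xy [-0.0157  0.0219] z 0.0658 F case [-20.7  23.7] 25.0 open 0.0118 yawrel -1.57 t 67.0
```

The forces are higher than expected here, so I'll release and rise, then take a look.

arm_command([
  [0,0,0,0],
  [0,0,0,0],
  [0,0,0,0],
  [0,0,0,0],
  [0,0,-0.03,0],
  [0,0,-0.04,0],
  [0,0,-0.04,0],
  [0,0,0,0],
], grip=0.4)

```text
time_s: 67.8
ee_pos: [0.5531, 0.0762, 0.1784]
tcp_rot: [-0.006, 0.732, -0.681, 0.004]
force: [0.1, 0.5, 1.1]
opening: 0.0516
grasp_force: 0.0
```

arm_command([
  [0.04,0.02,0,0],
  [0.04,0.02,0,0],
  [0.04,0.02,0,0],
  [0.04,0.02,0,0],
  [0.04,0,0,0],
  [0.04,0,0,0],
  [0,0,0,0],
], grip=1)

```text
time_s: 68.5
ee_pos: [0.4859, -0.1736, 0.1716]
tcp_rot: [0.0, 0.73, -0.684, 0.001]
force: [0.6, 0.2, -0.6]
opening: 0.0048
grasp_force: 0.0
```

```bash
python3 st.py; python3 look.py
python3 - <<'E'
from h import *
im=eyes.snapshot("top"); a=cv2.resize(im[190:350,250:380,::-1],(390,480),interpolation=2)
im=eyes.snapshot("side"); b=cv2.resize(im[205:305,275:405,::-1],(410,315),interpolation=2)
o=np.zeros((480,800,3),np.uint8); o[:,:390]=a; o[:315,390:]=b; cv2.imwrite("pics/m.png",o)
E
```

```text
case xy [-0.0955 -0.2279] z 0.1716 F case [0.6 0.1] -0.6 open 0.0048 yawrel -1.578 t 68.5
blk 0.98 [299. 216.] [0.6851 0.0697 0.0204] IN CASE [0.1206 0.0005] -0.051 0.788
blk 0.82 [301. 232.] [0.6509 0.0661 0.0188] IN CASE [ 0.0862 -0.0006] -0.053 0.777
blk 0.81 [302. 248.] [0.616  0.0632 0.0264] IN CASE [ 0.0512 -0.001 ] -0.045 0.867
blk 0.74 [302. 263.] [0.5842 0.0622 3.1596] IN CASE [0.0194 0.0002] -0.053 0.831
tcp [ 0.4856 -0.1708  0.1715] -1.503 [-0.02  0.24 -0.34 -0.   -0.99  0.09]
```

View pics/m.png

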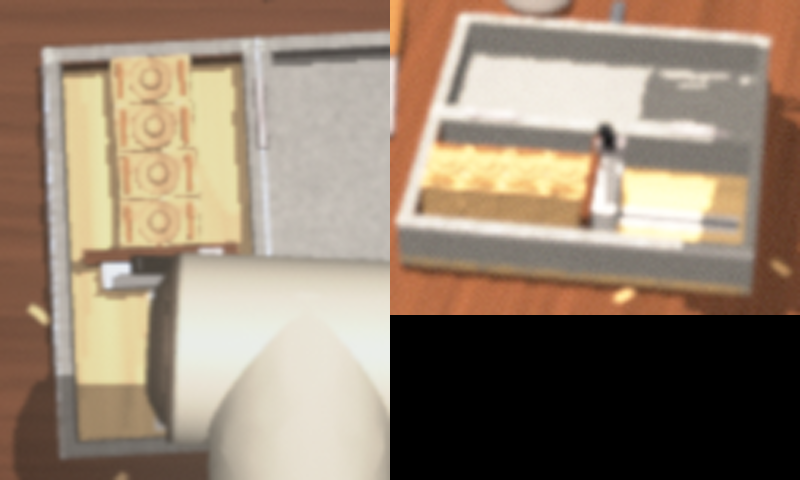

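The four blocks sit in one tight row against the stop, and the lever now leans well toward +y: black at (150,268) in the top panel and (608,140) in the side panel. I'll press it down with shut fingers.

arm_command([
  [-0.0351,-0.0112,0,0],
  [-0.0351,-0.0112,0,0],
  [-0.0351,-0.0112,0,0],
  [-0.0351,-0.0112,0,0],
  [-0.0351,-0.0112,0,0],
  [-0.0351,-0.0112,0,0],
  [-0.0351,-0.0112,0,0],
  [0,0,0,0.004],
  [0,0,0.02,0],
  [0,0,0.02,0],
  [0,0,0,0],
  [0,0,0,0],
])

```text
time_s: 69.9
ee_pos: [0.5463, 0.0811, 0.1324]
tcp_rot: [0.0, 0.73, -0.683, 0.0]
force: [-0.8, 0.0, 0.7]
opening: 0.0005
grasp_force: 0.0
```

```bash
python3 st.py
```

```text
case xy [-0.017   0.0219] z 0.1324 F case [-0.8  0.1] 0.7 open 0.0005 yawrel -1.577 t 69.9
```

arm_command([
  [0,0,0.02,0],
  [0,0,0.01,0],
  [0,0,0.008,0],
  [0,0,0.008,0],
  [0,0,0.008,0],
  [0,0,0.006,0],
  [0,0,0.004,0],
  [0,0,0.004,0],
  [0,0,0,0],
  [0,0,0,0],
])

```text
time_s: 70.9
ee_pos: [0.5462, 0.0807, 0.0639]
tcp_rot: [0.0, 0.73, -0.684, -0.0]
force: [0.5, -1.5, 0.2]
opening: 0.0004
grasp_force: 0.0
```

arm_command([
  [0,0,0.002,0],
  [0,0,0.002,0],
  [0,0,0,0],
  [0,0,0,0],
])

```text
time_s: 71.3
ee_pos: [0.5463, 0.0809, 0.0601]
tcp_rot: [0.0, 0.73, -0.684, -0.0]
force: [1.3, 0.7, 0.1]
opening: 0.0006
grasp_force: 0.0
```

```bash
python3 st.py
```

```text
case xy [-0.0171  0.0216] z 0.0601 F case [1.4 0.6] 0.1 open 0.0006 yawrel -1.578 t 71.3
```

arm_command([
  [0,0,0.001,0],
  [0,0,0.001,0],
  [0,0,0,0],
  [0,0,0,0],
])

```text
time_s: 71.7
ee_pos: [0.5465, 0.0809, 0.0597]
tcp_rot: [-0.0, 0.73, -0.684, 0.0]
force: [-3.0, -0.3, 8.8]
opening: 0.0004
grasp_force: 4.5
```

arm_command([
  [0,0,0.0015,0],
  [0,0,0,0],
  [0,0,0,0],
])

```text
time_s: 72.0
ee_pos: [0.5466, 0.0809, 0.0594]
tcp_rot: [-0.0, 0.73, -0.683, 0.0]
force: [-6.2, -0.1, 16.2]
opening: 0.0006
grasp_force: 8.0
```

arm_command([
  [0,0,0.0015,0],
  [0,0,0,0],
  [0,0,0,0],
])

```text
time_s: 72.3
ee_pos: [0.5467, 0.081, 0.0592]
tcp_rot: [-0.0, 0.73, -0.683, 0.001]
force: [-8.5, -0.1, 23.2]
opening: 0.0005
grasp_force: 11.5
```

The fingers meet a hard stop at z = 0.0594, which is exactly the flat lever's top, so it is clamped. Next is the lid tab.

arm_command([
  [0,0,-0.03,0],
  [0,0,-0.03,0],
  [0,0,-0.03,-0.003],
  [0.035,-0.0021,0,0],
  [0.035,-0.0021,0,0],
  [0.035,-0.0021,0,0],
  [0.035,-0.0021,0,0],
  [0.035,-0.0021,0,0],
  [0.035,-0.0021,0,0],
  [0.035,-0.0021,0,0],
  [0.035,-0.0021,0,0],
  [0,0,0,0],
  [0,0,0,0],
  [0,0,0,0],
], grip=0.5)

```text
time_s: 73.7
ee_pos: [0.5823, -0.1965, 0.145]
tcp_rot: [0.0, 0.731, -0.682, -0.0]
force: [0.5, -0.6, -0.3]
opening: 0.0431
grasp_force: 0.0
```

```bash
python3 st.py; python3 look.py
python3 - <<'E'
from h import *
C=np.load("case.npy"); c,s=np.cos(C[2]),np.sin(C[2]); Ri=np.array([[c,s],[-s,c]])
im=eyes.snapshot("top"); q=proj("top",frame(C,[[-.017,y,.055] for y in(-.03,-.01,.01,.03,.04,.052)]))
print([tuple(im[int(round(v)),int(round(u))]) for u,v in q])
d=eyes.outline_of("top","glue"); e=d[0]["extent"]; print("glue",d[0]["p"],Ri@(unproj("top",[e[0]+e[2]/2,e[1]+e[3]/2],.06)[:2]-C[:2]))
E
```

```text
case xy [-0.001  -0.2576] z 0.145 F case [ 0.5 -0.6] -0.3 open 0.0431 yawrel -1.573 t 73.7
blk 0.83 [303. 264.] [0.5836 0.0608 0.0381] IN CASE [ 0.0188 -0.0011] -0.033 0.913
blk 0.78 [300. 216.] [0.6851 0.0697 3.1658] IN CASE [0.1206 0.0006] -0.047 0.858
blk 0.70 [302. 248.] [0.616  0.0633 0.02  ] IN CASE [ 0.0513 -0.0009] -0.052 0.876
blk 0.55 [301. 232.] [0.6507 0.0668 0.1103] IN CASE [0.0861 0.0001] 0.039 0.841
blk 0.52 [198. 207.] [0.6805 0.3603 0.5208]   0.449 0.17
tcp [ 0.5825 -0.1961  0.1452] -1.5 [-0.06  0.43 -0.13 -0.   -1.02  0.13]
[(np.uint8(109), np.uint8(102), np.uint8(98)), (np.uint8(70), np.uint8(65), np.uint8(59)), (np.uint8(69), np.uint8(63), np.uint8(57)), (np.uint8(67), np.uint8(60), np.uint8(55)), (np.uint8(73), np.uint8(65), np.uint8(57)), (np.uint8(151), np.uint8(128), np.uint8(98))]Traceback (most recent call last):
  File "<stdin>", line 5, in <module>
IndexError: list index out of range
```

The lever shows dark from case y -0.01 to 0.04, so it is flat, and the row is still in place. Gripping the lid tab now.

arm_command([
  [0,-0.001,0.03,0],
  [0,0,0.03,0],
  [0,0,0.03,0],
  [0,0,0.02,0],
  [0,0,0.015,0],
  [0,0,0,0],
  [0,0,0,0],
])

```text
time_s: 74.6
ee_pos: [0.584, -0.1968, 0.0205]
tcp_rot: [0.0, 0.731, -0.682, 0.0]
force: [0.2, 0.3, -0.3]
opening: 0.0437
grasp_force: 0.0
```

arm_command([
  [0,0,0,0],
  [0,0,0,0],
  [0,0,0,0],
  [0,0,0,0],
  [0,0,0,0],
  [0,0,0,0],
  [0,0,0,0],
  [0,0,0,0],
], grip=1)

```text
time_s: 75.4
ee_pos: [0.583, -0.1972, 0.0204]
tcp_rot: [0.0, 0.731, -0.682, -0.0]
force: [-3.9, -0.0, 4.5]
opening: 0.0116
grasp_force: 30.0
```

```bash
python3 st.py
python3 - <<'E'
import numpy as np
r=np.hypot(.182,.008); a0=np.arctan2(-.008,-.182)  # y,z rel hinge
a0=np.pi+np.arctan2(.008,.182)
A=np.linspace(a0,np.radians(70),25); P=np.c_[r*np.cos(A),r*np.sin(A)]
for d in np.diff(P,axis=0): print([round(-d[0],4),0,round(-d[1],4),0],end=", ")
E
```

```text
case xy [-0.0003 -0.2584] z 0.0204 F case [-3.9  0.3] 4.5 open 0.0116 yawrel -1.573 t 75.4
[np.float64(0.0), 0, np.float64(-0.0149), 0], [np.float64(-0.0012), 0, np.float64(-0.0149), 0], [np.float64(-0.0024), 0, np.float64(-0.0147), 0], [np.float64(-0.0036), 0, np.float64(-0.0145), 0], [np.float64(-0.0047), 0, np.float64(-0.0141), 0], [np.float64(-0.0059), 0, np.float64(-0.0137), 0], [np.float64(-0.007), 0, np.float64(-0.0132), 0], [np.float64(-0.008), 0, np.float64(-0.0125), 0], [np.float64(-0.009), 0, np.float64(-0.0118), 0], [np.float64(-0.01), 0, np.float64(-0.0111), 0], [np.float64(-0.0108), 0, np.float64(-0.0102), 0], [np.float64(-0.0116), 0, np.float64(-0.0093), 0], [np.float64(-0.0124), 0, np.float64(-0.0083), 0], [np.float64(-0.013), 0, np.float64(-0.0073), 0], [np.float64(-0.0136), 0, np.float64(-0.0062), 0], [np.float64(-0.014), 0, np.float64(-0.0051), 0], [np.float64(-0.0144), 0, np.float64(-0.0039), 0], [np.float64(-0.0147), 0, np.float64(-0.0027), 0], [np.float64(-0.0148), 0, np.float64(-0.0015), 0], [np.float64(-0.0149), 0, np.float64(-0.0003), 0], [np.float64(-0.0149), 0, np.float64(0.0009), 0], [np.float64(-0.0147), 0, np.float64(0.0021), 0], [np.float64(-0.0145), 0, np.float64(0.0033), 0], [np.float64(-0.0142), 0, np.float64(0.0045), 0],
```

arm_command([
  [0,0,-0.0149,0],
  [-0.0012,0,-0.0149,0],
  [-0.0024,0,-0.0147,0],
  [-0.0036,0,-0.0145,0],
  [-0.0047,0,-0.0141,0],
  [-0.0059,0,-0.0137,0],
  [-0.007,0,-0.0132,0],
  [-0.008,0,-0.0125,0],
  [-0.009,0,-0.0118,0],
  [-0.01,0,-0.0111,0],
  [-0.0108,0,-0.0102,0],
  [-0.0116,0,-0.0093,0],
  [0,0,0,0],
])

```text
time_s: 76.7
ee_pos: [0.5777, -0.1214, 0.1763]
tcp_rot: [0.0, 0.732, -0.682, -0.0]
force: [-4.2, -1.1, -1.8]
opening: 0.0116
grasp_force: 30.0
```

```bash
python3 st.py
```

```text
case xy [-0.0002 -0.1824] z 0.1763 F case [-4.3 -0.8] -1.8 open 0.0116 yawrel -1.572 t 76.7
```

arm_command([
  [-0.0124,0,-0.0083,0],
  [-0.013,0,-0.0073,0],
  [-0.0136,0,-0.0062,0],
  [-0.014,0,-0.0051,0],
  [-0.0144,0,-0.0039,0],
  [-0.0147,0,-0.0027,0],
  [-0.0148,0,-0.0015,0],
  [-0.0149,0,-0.0003,0],
  [-0.0149,0,0.0009,0],
  [-0.0147,0,0.0021,0],
  [-0.0145,0,0.0033,0],
  [-0.0142,0,0.0045,0],
  [0,0,0,0],
])

```text
time_s: 78.0
ee_pos: [0.5657, 0.0488, 0.1999]
tcp_rot: [0.0, 0.732, -0.681, -0.001]
force: [-5.0, -1.3, -1.1]
opening: 0.0113
grasp_force: 30.0
```

```bash
python3 st.py
python3 - <<'E'
import numpy as np
r=np.hypot(.182,.008)
A=np.linspace(np.radians(70),np.arctan2(.008,.182),16); P=np.c_[r*np.cos(A),r*np.sin(A)]
for d in np.diff(P,axis=0): print([round(float(-d[0]),4),0,round(float(-d[1]),4),0],end=", ")
E
```

```text
case xy [ 0.0001 -0.0118] z 0.1999 F case [-5.  -0.9] -1.1 open 0.0113 yawrel -1.571 t 78.0
[-0.0132, 0, 0.0054, 0], [-0.0128, 0, 0.0064, 0], [-0.0122, 0, 0.0074, 0], [-0.0116, 0, 0.0084, 0], [-0.0109, 0, 0.0092, 0], [-0.0102, 0, 0.0101, 0], [-0.0093, 0, 0.0108, 0], [-0.0085, 0, 0.0115, 0], [-0.0075, 0, 0.0122, 0], [-0.0066, 0, 0.0127, 0], [-0.0055, 0, 0.0132, 0], [-0.0045, 0, 0.0136, 0], [-0.0034, 0, 0.0139, 0], [-0.0023, 0, 0.0141, 0], [-0.0012, 0, 0.0143, 0],
```

arm_command([
  [-0.0132,0,0.0054,0],
  [-0.0128,0,0.0064,0],
  [-0.0122,0,0.0074,0],
  [-0.0116,0,0.0084,0],
  [-0.0109,0,0.0092,0],
  [-0.0102,0,0.0101,0],
  [-0.0093,0,0.0108,0],
  [-0.0085,0,0.0115,0],
  [-0.0075,0,0.0122,0],
  [-0.0066,0,0.0127,0],
  [-0.0055,0,0.0132,0],
  [-0.0045,0,0.0136,0],
  [-0.0034,0,0.0139,0],
  [-0.0023,0,0.0141,0],
  [0,0,0.007,0],
  [0,0,0,0],
])

```text
time_s: 79.6
ee_pos: [0.5574, 0.1674, 0.0431]
tcp_rot: [-0.0, 0.731, -0.682, -0.001]
force: [-6.7, 3.9, -0.4]
opening: 0.0115
grasp_force: 30.0
```

```bash
python3 st.py
```

```text
case xy [0.0002 0.1072] z 0.0431 F case [-6.4  4.4] -0.4 open 0.0115 yawrel -1.573 t 79.6
```

arm_command([
  [0,0,0.004,0],
  [0,0,0.004,0],
  [0,0,0.003,0],
  [0,0,0,0],
  [0,0,0,0],
])

```text
time_s: 80.1
ee_pos: [0.5575, 0.1677, 0.0364]
tcp_rot: [-0.001, 0.732, -0.682, -0.001]
force: [-14.3, 5.0, 16.8]
opening: 0.0117
grasp_force: 30.0
```

arm_command([
  [0,0,0.002,0],
  [0,0,0,0],
  [0,0,0,0],
])

```text
time_s: 80.4
ee_pos: [0.5575, 0.1677, 0.0363]
tcp_rot: [-0.001, 0.732, -0.681, -0.0]
force: [-18.7, 4.2, 28.6]
opening: 0.0119
grasp_force: 30.0
```

arm_command([
  [0,0,0.001,0],
  [0,0,0,0],
  [0,0,0,0],
])

```text
time_s: 80.7
ee_pos: [0.5575, 0.1677, 0.0362]
tcp_rot: [-0.001, 0.732, -0.681, -0.0]
force: [-20.8, 3.7, 33.4]
opening: 0.0121
grasp_force: 30.0
```

arm_command([
  [0,0,-0.002,0],
  [0,0,0,0],
  [0,0,0,0],
  [0,0,0,0],
  [0,0,0,0],
  [0,0,-0.03,0],
  [0,0,-0.04,0],
  [0,0,-0.04,0],
  [0,0,0,0],
], grip=0.5)

```text
time_s: 81.6
ee_pos: [0.5626, 0.1664, 0.1478]
tcp_rot: [-0.006, 0.731, -0.682, 0.003]
force: [0.4, 0.5, 0.3]
opening: 0.0433
grasp_force: 0.0
```

arm_command([
  [0.045,0,0,0],
  [0,0,0,0],
  [0,0,0,0],
  [0,0,0,0],
  [0,0,0.03,0],
  [0,0,0.02,0],
  [0,0,0.008,0],
  [0,0,0,0],
  [0,0,0,0],
], grip=1)

```text
time_s: 82.5
ee_pos: [0.5619, 0.1207, 0.0854]
tcp_rot: [-0.0, 0.732, -0.681, 0.001]
force: [-3.3, 0.1, 8.6]
opening: 0.0004
grasp_force: 4.5
```

```bash
python3 st.py
```

```text
case xy [0.0014 0.0602] z 0.0854 F case [-3.3  0.3] 8.6 open 0.0004 yawrel -1.571 t 82.5
```

Contact on the lid's top is at z = 0.0854, where 0.085 is expected, so it is fully closed. I'll retract clear and hand in.

arm_command([
  [0,0,-0.03,0],
  [0,0,-0.04,0],
  [0,0,-0.04,0],
  [0,0,0,0],
  [0,0,0,0],
  [0,0,0,0],
  [0,0,0,0],
  [0,0,0,0],
])

```text
time_s: 83.3
ee_pos: [0.5611, 0.1198, 0.1924]
tcp_rot: [0.001, 0.731, -0.682, -0.0]
force: [0.3, -0.0, -0.1]
opening: 0.0005
grasp_force: 0.0
```

```bash
python3 st.py; python3 -c "
from cell import env
print(env.finish_job())"
```

```text
case xy [0.0005 0.0594] z 0.1924 F case [ 0.3 -0. ] -0.1 open 0.0005 yawrel -1.573 t 83.3
the job is handed in; nothing more can be done
None
```

I packed all four blocks rosette up in a tight row, clamped the stop, closed the case and handed the job in at 83 s; the hand-in returned no verdict. One block tipped over while being placed and was stood back up.

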